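Put the garlic away in its washed jar

ROBOT

A 7-joint arm with a two-finger parallel gripper is mounted at the origin on a cart in front of the work surface, level with it; the furniture and walls round the work are solid. World frame = base frame: x ahead of the robot, y to its left, z up, the work surface at z = 0. Lengths are in mm, angles in degrees, forces in N, time in s.
With the tool pointing down it reaches from about 350 to 900 mm from the base axis. Payload 8.1 kg.
Tool frame: the origin (TCP) lies on the mounting face of the last link; the fingertips stand 178 mm ahead of it and the grasp point (between the pads) lies 159 mm ahead of it; z points along the fingers, y is the line along which they close (so a half turn about z gives the same grasp; the last joint's range is limited). The gripper opens to 92 mm and grips with 3 to 60 N. Pads are 19 mm wide; open, the fingers measure 130 mm over their backs; the gripper's body (75 mm by 190 mm) begins 47 mm behind the grasp point.
Start: joints at [64.423, 24.895, 1.432, 90.138, -0.665, 64.973, -4.303], TCP at [210.643, -588.441, 404.742] pointing down, gripper open.
Joint ranges: [-149.89, 149.89], [-25.12, 119.58], [-72.63, 75.52], [4.76, 147.25], [-75.54, 255.54], [6.69, 114.76], [-157.13, 157.13]. Speed limits (degrees/s): [127.2, 127.2, 172.46, 172.46, 180, 180, 180].

INTERFACE

Orientations are given as [roll, pitch, yaw] about the fixed x, y, z axes, in that order (R = Rz(yaw) Ry(pitch) Rx(roll)).
In Python, from workcell import env gives the robot as it stands. The module is installed in compiled form; this text tells all that it offers.
- The arm moves only by the tool apply_moves, never from a script. Its argument "deltas" is a list of rows, each an object of numbers: "x", "y", "z": the shift along the world's x, y, z in m; "ax", "ay", "az": the turn, a rotation vector about the world's x, y, z in degrees; "gripper": the opening, from -1 (shut) to 1 (fully open). In form: [{"x": .., "y": .., "z": .., "ax": .., "ay": .., "az": .., "gripper": ..}, ...]. A call has 1 to 20 rows; each row is the pose to reach, as a shift and turn from the pose commanded when the call began; what a row does not reach only later rows make up. A row lasts 1/8 s, in which the tool goes at most 62.5 mm and 10.7 degrees, less where a joint would pass 70% of its speed; a pose out of reach is approached as far as the arm can. A call with a gripper value outside its range is refused whole. The fingers move at their own pace and stop on an object; "squeeze" is the grip in N (left out, the last holds). Time passes only in rows, so rows that repeat a pose let the fingers close. It gives the time, the measured TCP pose, the force, the opening and the grip force at its end, in the units of the state.
- env.read_state(): the state, without advancing time (a new reading comes with each control period).
- env.snapshot(name): name is "scene" or "top" or "wrist"; returns the picture (420x560x3 uint8, blue, green, red); there is no depth.
- env.camera_model(name): a dict with "fx", "fy", "cx", "cy" (pixels), "D" ([k1, k2, p1, p2, k3] as OpenCV has them; the pictures are not rectified), "rvec" (rotation vector, rad) and "tvec" (3), from world to camera coordinates, as OpenCV has them. Camera axes: x right, y down, z forward; pixel columns grow to the right and rows downward; lengths in mm; the calibration is good to about 2 mm. A picture is of the moment at which its call begins: read the wrist's pose just before it. camera_model takes no time and is no camera call; for the wrist camera it gives the pose at the moment of the call.
- env.job_done(): hands the job in; it is judged then, once.
The state is a dict: "clock": time; "qpos": joint angles; "dq": joint speeds; "joint_efforts": joint torques, N m; "ee_pos": TCP position; "tcp_rot": TCP orientation; "force": force on the tool from outside, world axes, zero at the start; "moment": the same for the moment, N m; "gripper_width": finger opening in mm; "gripper_force": force on a finger pad.
Only numpy, scipy, OpenCV 4.12 (cv2) and the standard library are available. Lean on these libraries where they do the work, as an engineer would, in place of code of your own. Each camera call takes 0.05 s, during which the arm holds its last target. There are 200 camera calls.

TASK

The square garlic jar has been washed and is draining upside down on the ribbed mat. Turn it the right way up and stand it on the round cork mat, put the garlic bulb into it, then gently set its square wooden lid on so that it sits fully home and level. The jar is pottery, so never let it topple over or fall, and leave the two spice jars, the tin and the onion where they are.

Things in the scene. Friction and masses are not known exactly. Their poses are not given: they have to be found in the camera images.
- garlic_jar: Square white glazed jar, 66 x 66 mm outside, flat upright sides, 84 mm tall, walls 3.5 mm, floor 5 mm, mouth 59 x 59 mm, five small dark vent holes in the front and back faces; 0.3 kg. Starts upside down on the ribbed mat. Origin: centre of its foot; z points from foot to mouth (down at the start), x and y square to its sides.
- jar_lid: Light-wood lid, 36 mm tall: plate 66 x 66 x 8 mm, under it a plug 54 x 54 mm, 6 mm deep, tapering to 48 mm, that drops into the mouth; on top a bar grip 40 mm long (along x), 14 mm wide (y), 22 mm high. Starts right way up on the ribbed mat. Origin: centre of the plug's underside, z up. Fully home, its plate rests on the rim, origin 78 mm above the jar's.
- garlic: Garlic bulb, about 48 x 50 mm and 51 mm tall, standing on the worktop beyond the mats. Origin: centre of its underside, z up.
- cork_mat: Round cork mat lying fixed on the worktop, diameter 190 mm, 8 mm thick. Origin: centre of its underside.
- drain_mat: Grey ribbed draining mat lying fixed on the worktop, 160 x 250 mm (its x and y), 6 mm thick to the top of the ribs. Jar and lid stand on it about 60 mm either side of its middle, along its y. Origin: centre of its underside.
- spice_b: Bystander: spice jar with black cap, 40 x 40 x 105 mm, left of the cork mat. Origin: centre of its underside.
- spice_c: Bystander: spice jar with red cap, 47 x 47 x 97 mm, left of the cork mat. Origin: centre of its underside.
- paste_tin: Bystander: tin, diameter 57 mm, 72 mm tall, at the left. Origin: centre of its underside.
- onion: Bystander: onion, about 75 mm across and 77 mm tall, at the left. Origin: centre of its underside.
Not all that is in view belongs to the job. Of the things like the garlic_jar, leave any that is turquoise; of the rest the smaller one is meant.

How it is judged:
By the outcome, as a careful person would: the job done as asked, in the order asked, and still so for the second after the job is handed in, with the robot touching nothing.
It also fails if it takes over 72 s, if anything falls off the work surface, if the arm or the gripper's body presses on something with over 40 N, if the wrist force passes 120 N, or if a joint passes its speed limit or range.

## Working session

There is one attempt and no reset: what is moved stays moved. The work goes in short steps, Python scripts to look and compute and a tool call to move; the robot and the scene stay as the last step left them, time stands still between calls to the robot, and variables do not carry over. Pictures are saved under pics/ and viewed, at most 10 in all, crops included, and the job is handed in when it is done.

Besides the shell and the picture viewer there is one more tool, called after ">>>" as a command line: name --argument value ..., lists and objects as JSON in quotes. apply_moves: Moves the arm, as the interface text tells. Its arguments: {"type":"object","properties":{"deltas":{"type":"array","items":{"type":"object","properties":{"x":{"type":"number"},"y":{"type":"number"},"z":{"type":"number"},"ax":{"type":"number"},"ay":{"type":"number"},"az":{"type":"number"},"gripper":{"type":"number"}}}},"squeeze":{"type":"number"}},"required":["deltas"]}

```bash
mkdir -p pics; cat > h.py <<'E'
import numpy as np, cv2
from workcell import env
def ray(cam,uv,z,m=None):
    """pixels -> points on plane z (world mm)"""
    m=m or env.camera_model(cam)
    K=np.array([[m['fx'],0,m['cx']],[0,m['fy'],m['cy']],[0,0,1.]])
    p=cv2.undistortPoints(np.array(uv,float).reshape(-1,1,2),K,np.array(m['D'],float)).reshape(-1,2)
    R=cv2.Rodrigues(np.array(m['rvec'],float))[0];t=np.array(m['tvec'],float).ravel()
    C=-R.T@t; d=np.c_[p,np.ones(len(p))]@R
    return C+d*((z-C[2])/d[:,2])[:,None]
def proj(cam,P):
    m=env.camera_model(cam)
    K=np.array([[m['fx'],0,m['cx']],[0,m['fy'],m['cy']],[0,0,1.]])
    return cv2.projectPoints(np.array(P,float).reshape(-1,1,3),np.array(m['rvec'],float),np.array(m['tvec'],float),K,np.array(m['D'],float))[0].reshape(-1,2)
E
python3 - <<'E'
from h import *
for n in("scene","top"):
    cv2.imwrite(f"pics/{n}0.png",env.snapshot(n)); m=env.camera_model(n)
    R=cv2.Rodrigues(np.array(m['rvec'],float))[0];print(n,(-R.T@np.array(m['tvec']).ravel()).round(),R[2].round(2),m['fx'])
print(env.read_state())
E
```

```text
scene [-914. -806.  838.] [ 0.78  0.48 -0.4 ] 505.3251043461991
top [ 284.   71. 1410.] [ 0.14 -0.01 -0.99] 443.96508347420973
{'clock': 0.1, 'qpos': array([64.42353554, 24.93111789,  1.43326576, 90.18436602, -0.66525721,
       64.97354243, -4.30392976]), 'dq': array([-0.00793444, -0.11286073,  0.06351523, -0.09443381, -0.11597112,
       -0.09829231,  0.00110248]), 'joint_efforts': array([ 2.35010535e-03, -6.69132257e+01,  9.88030359e-01, -3.15146935e+01,
       -6.04706747e-02,  3.74219916e-02,  3.74679973e-05]), 'ee_pos': array([ 210.54396416, -588.24233235,  404.03507841]), 'tcp_rot': array([-1.79919675e+02,  7.76190362e-03,  1.96904963e+01]), 'force': array([ 0.43708464, -0.16907088, -0.22946958]), 'moment': array([0.0175662 , 0.00527237, 0.00246872]), 'gripper_force': 0.0, 'gripper_width': 91.60768751466075}
```

View pics/scene0.png

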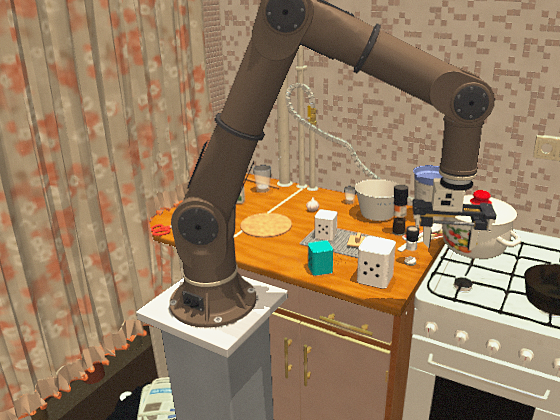

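View pics/top0.png

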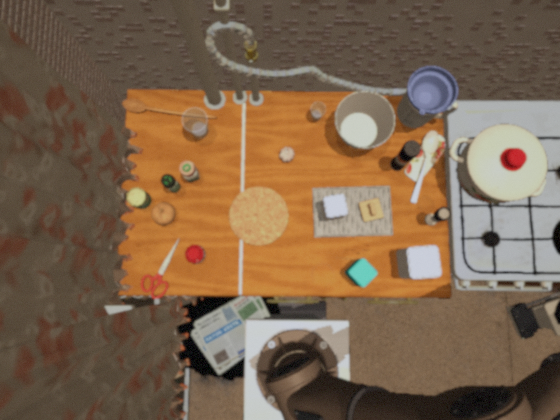

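Garlic-jar candidates in the top view are white on the ribbed mat (335,206), turquoise (362,272) and larger white (424,262). The mat jar fits: it isn't turquoise, it's the smaller white one, and it's upside down on the drain mat with the lid at (371,210). The other items are garlic (287,155) and cork mat (259,215).

```bash
python3 - <<'E'
from h import *
t=env.snapshot("top"); s=env.snapshot("scene")
a=cv2.resize(t[140:290,240:450],None,fx=3.8,fy=3.8,interpolation=cv2.INTER_CUBIC)[:570]
cv2.imwrite("pics/crop1.png",a)
hsv=cv2.cvtColor(t,cv2.COLOR_BGR2HSV)
def blobs(m,box,z,nm):
    x0,y0,x1,y1=box; k=np.zeros_like(m);k[y0:y1,x0:x1]=m[y0:y1,x0:x1]
    c=max(cv2.findContours(k,0,2)[0],key=cv2.contourArea)
    r=cv2.minAreaRect(c);b=cv2.boxPoints(r);P=ray("top",b,z)
    print(nm,np.round(r[0],1),np.round(ray("top",[r[0]],z)[0],1),'sides',np.linalg.norm(P-np.roll(P,1,0),axis=1).round(),'ang',np.degrees(np.arctan2(*(P[1]-P[0])[1::-1])).round(1))
w=cv2.inRange(hsv,(0,0,185),(180,70,255))
blobs(w,(315,185,352,225),90,'jar')
blobs(w,(275,143,300,166),30,'garlic')
blobs(w,(400,235,445,285),100,'bigjar')
y=cv2.inRange(hsv,(10,60,120),(35,255,255))
blobs(y,(352,192,390,226),20,'lid')
g=cv2.inRange(hsv,(0,0,40),(180,75,255));g=cv2.morphologyEx(g,cv2.MORPH_CLOSE,np.ones((7,7)))
blobs(g,(305,178,400,245),6,'mat')
print('cork pts',ray("top",[[229,215],[289,215],[259,187],[259,244]],8).round())
print('bystanders',ray("top",[[169,183],[188,171],[139,198],[163,213],[194,254]],70).round())
print('edges',ray("top",[[125,92],[450,295],[365,125],[405,155]],0).round())
E
```

```text
jar [336.2 204.6] [ 496.3 -113.9   90. ] sides [65. 68. 65. 68.] ang -79.9
garlic [286.8 153.8] [669.4  34.1  30. ] sides [34. 37. 34. 37.] ang -43.7
bigjar [424.2 261.7] [ 328.  -367.6  100. ] sides [97. 94. 97. 93.] ang -82.7
lid [370.5 209.5] [ 492.9 -232.    20. ] sides [68. 72. 69. 72.] ang -75.4
mat [352.3 211. ] [ 489.6 -176.8    6. ] sides [157. 252. 157. 248.] ang -87.8
cork pts [[473. 216.   8.]
 [475.  25.   8.]
 [565. 122.   8.]
 [382. 120.   8.]]
bystanders [[562. 396.  70.]
 [600. 339.  70.]
 [515. 485.  70.]
 [469. 410.  70.]
 [346. 312.  70.]]
edges [[ 882.  570.    0.]
 [ 229. -476.    0.]
 [ 777. -224.    0.]
 [ 677. -353.    0.]]
```

View pics/crop1.png

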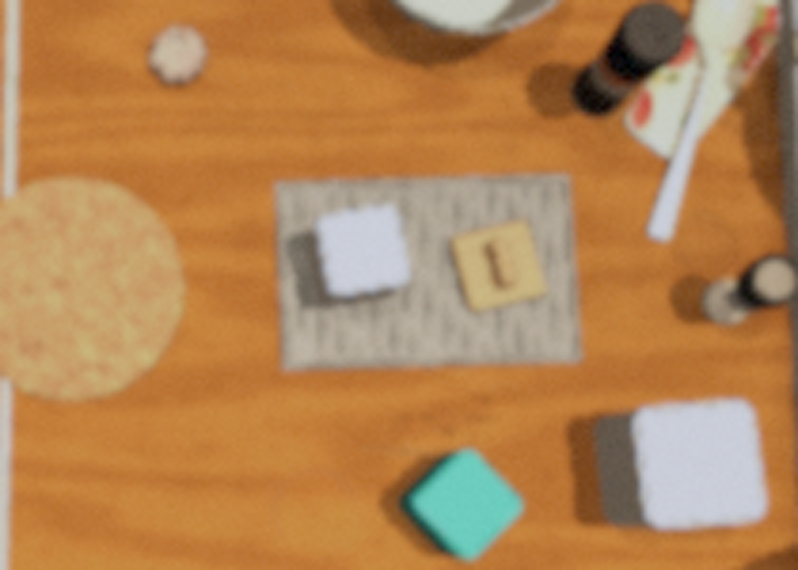

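The crop confirms it: small white jar foot-up on the ribbed mat at (362,250), lid at (500,265) with its bar along world x, turquoise and big white jars apart. Flipping the jar needs a horizontal tool near the table, so I'm estimating the arm geometry next.

```bash
python3 - <<'E'
from h import *
from scipy.optimize import least_squares
m=env.camera_model("scene")
def Rr(uv): # ray
    a=ray("scene",[uv],0)[0];b=ray("scene",[uv],1000)[0];return a,(b-a)
u=np.array([210.5,-588.2,0])/624.8; n=np.cross(u,[0,0,1])  # arm plane
for off in(0,60,-60):
  out=[]
  for nm,uv in dict(shoulder=(197,228),elbow=(285,12),j6=(470,101),flange=(456,182),j6top=(468,77),j6left=(444,100),j6right=(495,100)).items():
    a,d=Rr(uv); t=(off-a@n)/(d@n); P=a+t*d; out.append((nm,round(P@u),round(P[2])))
  print(off,out)
print(n)
w=env.snapshot("wrist");cv2.imwrite("pics/w0.png",w)
E
```

```text
0 [('shoulder', -26, 230), ('elbow', 227, 774), ('j6', 633, 589), ('flange', 623, 398), ('j6top', 624, 640), ('j6left', 578, 589), ('j6right', 686, 593)]
60 [('shoulder', 0, 262), ('elbow', 239, 777), ('j6', 624, 602), ('flange', 614, 421), ('j6top', 615, 651), ('j6left', 571, 602), ('j6right', 674, 606)]
-60 [('shoulder', -51, 198), ('elbow', 216, 770), ('j6', 643, 575), ('flange', 632, 375), ('j6top', 633, 630), ('j6left', 585, 576), ('j6right', 699, 580)]
[-0.94142125 -0.33690781  0.        ]
```

>>> apply_moves --deltas '[{"x": 0.03,"y": 0.05},{"x": 0.06,"y": 0.1},{"x": 0.09,"y": 0.15},{"x": 0.12,"y": 0.2},{"x": 0.15,"y": 0.25},{"x": 0.18,"y": 0.3},{"x": 0.2,"y": 0.36},{"x": 0.22,"y": 0.4},{"x": 0.22,"y": 0.4},{"x": 0.22,"y": 0.4}]'

```text
invalid input
```

```bash
python3 - <<'E'
from h import *
s=env.read_state();print(s['qpos'].round(2),s['ee_pos'].round(1),s['tcp_rot'].round(2),s['clock'])
m=env.camera_model("wrist");R=cv2.Rodrigues(np.array(m['rvec'],float))[0];C=-R.T@np.array(m['tvec']).ravel()
from scipy.spatial.transform import Rotation as Ro
T=Ro.from_euler('xyz',s['tcp_rot'],degrees=True).as_matrix()
print('cam in tool',(T.T@(C-s['ee_pos'])).round(),(T.T@R.T).round(2),m['fx'])
cv2.imwrite("pics/w1.png",env.snapshot("wrist"))
print('cart',ray("top",[[245,320],[350,320],[350,410]],0).round(), 'turq',ray("top",[[362,272]],80).round())
E
```

```text
[64.42 24.92  1.43 90.16 -0.67 64.97 -4.3 ] [ 210.6 -588.4  404.4] [-179.96    0.     19.69] 0.25
cam in tool [84.  0. 20.] [[-0.   -0.95 -0.31]
 [ 1.   -0.   -0.  ]
 [ 0.   -0.31  0.95]] 320.83351714777166
cart [[ 147.  160.    0.]
 [ 150. -165.    0.]
 [-111. -160.    0.]] turq [[ 296. -189.   80.]]
```

View pics/w1.png

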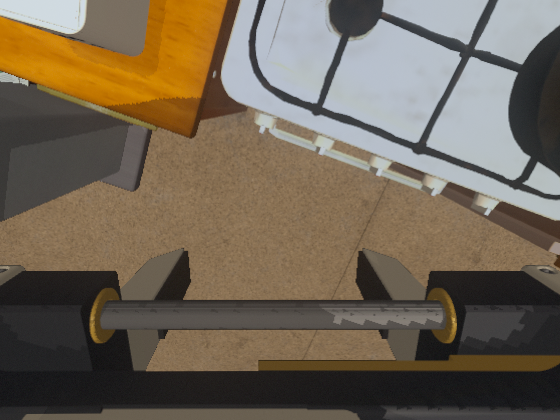

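The wrist view shows only fingers, cooker and floor. The call was refused, so I'm sending full rows.

>>> apply_moves --deltas '[{"x": 0.03,"y": 0.05,"z": 0,"ax": 0,"ay": 0,"az": 0,"gripper": 1},{"x": 0.06,"y": 0.1,"z": 0,"ax": 0,"ay": 0,"az": 0,"gripper": 1},{"x": 0.09,"y": 0.15,"z": 0,"ax": 0,"ay": 0,"az": 0,"gripper": 1},{"x": 0.12,"y": 0.2,"z": 0,"ax": 0,"ay": 0,"az": 0,"gripper": 1},{"x": 0.15,"y": 0.25,"z": 0,"ax": 0,"ay": 0,"az": 0,"gripper": 1},{"x": 0.18,"y": 0.3,"z": 0,"ax": 0,"ay": 0,"az": 0,"gripper": 1},{"x": 0.2,"y": 0.35,"z": 0,"ax": 0,"ay": 0,"az": 0,"gripper": 1},{"x": 0.22,"y": 0.4,"z": 0,"ax": 0,"ay": 0,"az": 0,"gripper": 1},{"x": 0.22,"y": 0.4,"z": 0,"ax": 0,"ay": 0,"az": 0,"gripper": 1}]' --squeeze 20

```text
clock: 1.42
ee_pos: [432.1, -184.3, 405.0]
tcp_rot: [-180.0, -0.1, 20.1]
force: [-0.4, -0.2, 0.3]
gripper_width: 91.9
gripper_force: 0.0
```

```bash
python3 - <<'E'
from h import *
s=env.read_state();print(s['qpos'].round(3),s['ee_pos'].round(1),s['tcp_rot'].round(2),s['clock'])
cv2.imwrite("pics/w2.png",env.snapshot("wrist"))
E
```

```text
[ 27.095  11.257 -12.274 110.113   2.682  58.863 -56.213] [ 432.1 -184.3  405. ] [-1.7996e+02 -8.0000e-02  2.0120e+01] 1.425
```

View pics/w2.png

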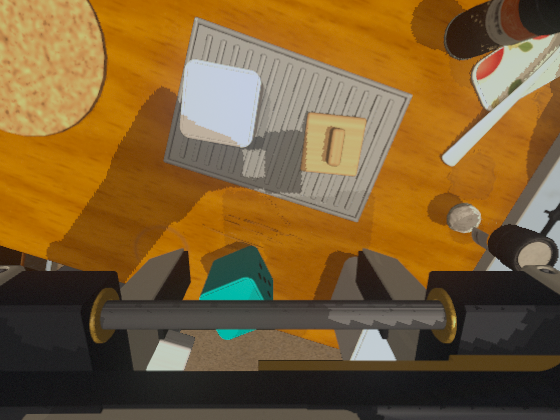

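The wrist view shows the jar foot at (220,103), slightly skewed on the mat, the lid at (336,145) and the cork mat at upper left. Next I'm measuring these and fitting the kinematics.

```bash
cat > kin.py <<'E'
import numpy as np, itertools
from scipy.spatial.transform import Rotation as Ro
from scipy.optimize import least_squares
D=[([64.42353554,24.93111789,1.43326576,90.18436602,-0.66525721,64.97354243,-4.30392976],[210.54396416,-588.24233235,404.03507841],[-179.919675,.00776,19.6905]),
([27.095,11.257,-12.274,110.113,2.682,58.863,-56.213],[432.1,-184.3,405.],[-179.96,-.08,20.12])]
LIM=np.array([[-149.89,149.89],[-25.12,119.58],[-72.63,75.52],[4.76,147.25],[-75.54,255.54],[6.69,114.76],[-157.13,157.13]])
def fk(q,p,full=False):
    c,c7,d0,L1,L2,L3,sg=p[0],p[1],*p[2:6],p[6:10]
    z=lambda a:Ro.from_euler('z',a,degrees=True); y=lambda a:Ro.from_euler('y',a,degrees=True)
    R=z(c+sg[0]*q[0])*y(q[1]); P=np.array([0,0,d0])+R.apply([0,0,L1]); el=P
    R=R*z(sg[1]*q[2])*y(q[3]); P=P+R.apply([0,0,L2]); j6=P
    R=R*z(sg[2]*q[4])*y(q[5]); P=P+R.apply([0,0,L3]); R=R*z(c7+sg[3]*q[6])
    return (P,R,el,j6) if full else (P,R)
def fit():
    best=None
    for sg in itertools.product((1,-1),repeat=4):
      for c70 in(0,90,180,-90):
       for c0 in (0,-135):
        def f(v):
            r=[]
            for q,P,e in D:
                A,R=fk(q,[*v,*sg]); r+=list(A-P); r+=list((R*Ro.from_euler('xyz',e,degrees=True).inv()).as_rotvec()*300)
            return r
        s=least_squares(f,[c0,c70,262,568,423,198],max_nfev=60)
        if best is None or s.cost<best[0]: best=(s.cost,[*s.x,*sg])
    return best
E
python3 - <<'E'
from h import *; import kin
b=kin.fit();print(b[0],np.round(b[1],2));np.save('p.npy',b[1])
w=env.snapshot("wrist");hsv=cv2.cvtColor(w,cv2.COLOR_BGR2HSV)
def rect(m,box,z,nm):
    x0,y0,x1,y1=box;k=np.zeros_like(m);k[y0:y1,x0:x1]=m[y0:y1,x0:x1]
    k=cv2.morphologyEx(k,cv2.MORPH_OPEN,np.ones((3,3)))
    c=max(cv2.findContours(k,0,1)[0],key=cv2.contourArea).reshape(-1,2)
    P=ray("wrist",c,z)[:,:2].astype(np.float32);r=cv2.minAreaRect(P);print(nm,np.round(r[0],1),np.round(r[1],1),round(r[2],1))
rect(cv2.inRange(hsv,(105,0,200),(140,60,255)),(170,50,275,155),90,'jar')
print(hsv[100,220],hsv[140,190],hsv[120,320],hsv[145,335])
l=cv2.inRange(hsv,(10,70,150),(30,190,255)); rect(l,(300,105,375,180),20,'lid')
print('jarcorners',ray("wrist",[[187,61],[260,71],[253,147],[181,135]],90).round(1))
print('lid corners',ray("wrist",[[309,111],[368,118],[362,177],[303,172]],20).round(1), 'bar',ray("wrist",[[337,127],[344,130],[334,165],[328,163]],42).round(1))
print('mat',ray("wrist",[[195,18],[411,96],[357,220],[166,160]],6).round(1))
E
```

```text
4.907336627222744 [-5.44960e+02 -4.54960e+02  9.52350e+03 -5.04500e+02 -4.42380e+02
  8.85093e+03 -1.00000e+00 -1.00000e+00 -1.00000e+00 -1.00000e+00]
jar [ 496.  -111.9] [61.3 61.2] 8.4
[108  29 220] [ 20  27 112] [ 25  92 196] [ 19 113 198]
lid [ 493.4 -234.9] [65.5 65. ] 14.2
jarcorners [[ 518.2  -80.8   90. ]
 [ 531.6 -140.9   90. ]
 [ 469.4 -155.7   90. ]
 [ 457.7  -91.4   90. ]]
lid corners [[ 517.  -199.5   20. ]
 [ 531.9 -262.9   20. ]
 [ 469.8 -284.3   20. ]
 [ 452.3 -217.9   20. ]] bar [[ 511.6 -230.3   42. ]
 [ 511.3 -238.4   42. ]
 [ 474.1 -243.    42. ]
 [ 473.9 -236.1   42. ]]
mat [[ 562.9  -55.5    6. ]
 [ 570.2 -301.8    6. ]
 [ 416.1 -306.1    6. ]
 [ 408.8  -62.5    6. ]]
```

```bash
cat >> kin.py <<'E'
def fit2():
    def f(v):
        r=[(v[5]-198)/3,(v[2]-262)/10]
        for q,P,e in D:
            A,R=fk(q,[*v,-1,-1,-1,-1]); r+=list(A-P); r+=list((R*Ro.from_euler('xyz',e,degrees=True).inv()).as_rotvec()*300)
        return r
    return min((least_squares(f,[c0,c7,262,568,423,198]) for c0 in(-5,) for c7 in(0,90,180,-90)),key=lambda s:s.cost)
def tool(h,e,roll):
    """heading h, pointing e below horizontal; roll=+1: tool x up, -1: tool x down"""
    h,e=np.radians([h,e]); z=np.array([np.cos(h)*np.cos(e),np.sin(h)*np.cos(e),-np.sin(e)])
    y=np.cross(z,[0,0,1.]);y/=np.linalg.norm(y); x=np.cross(y,z)
    if x[2]*roll<0: x,y=-x,-y
    return Ro.from_matrix(np.c_[x,y,z])
def ik(G,R,p,q0,rng=None):
    """G grasp point; returns q"""
    P=np.array(G)-R.apply([0,0,159])
    def f(q):
        A,B=fk(q,p); return np.r_[(A-P)/10,(B*R.inv()).as_rotvec()*30,(q-q0)*1e-3]
    s=least_squares(f,np.clip(q0,LIM[:,0]+.1,LIM[:,1]-.1),bounds=(LIM[:,0],LIM[:,1]),max_nfev=80)
    return s.x,np.abs(s.fun[:6]).max()
E
python3 - <<'E'
import numpy as np; from kin import *
s=fit2();p=[*s.x,-1,-1,-1,-1];print(s.cost,np.round(p,1));np.save('p.npy',p)
rng=np.random.default_rng(0);qn=np.array(D[1][0])
def run(nm,G,h,e,roll):
    sol=[]
    for i in range(10):
        q,r=ik(G,tool(h,e,roll),p,qn if i==0 else np.r_[qn[:6]+rng.normal(0,30,6),rng.uniform(-150,150)])
        if r<.3:
            _,_,el,j6=fk(q,p,True); sol.append((np.round(q).astype(int).tolist(),el.round().astype(int).tolist(),j6.round().astype(int).tolist()))
    u=[]
    for x in sol:
        if el is not None and x[1][2]>250 and all(np.abs(np.array(x[0])-y[0]).max()>12 for y in u): u.append(x)
    print(nm,h,roll); [print('   ',*x) for x in u[:4]]
for r in(1,-1): run('start',(496,-113,48),-80.5,3,r)
for h in(-80,-45,-10,20,45,70,100):
    for r in(1,-1): run('end',(470,120,50),h,1.2,r)
E
```

```text
43.52558883632498 [ -5.4  84.6 246.1 587.1 417.1 199.3  -1.   -1.   -1.   -1. ]
start -80.5 1
    [-35, 66, 2, 119, 71, 84, 80] [466, 268, 482] [437, 240, 67]
    [-18, 69, -22, 119, 76, 106, 73] [536, 120, 454] [437, 240, 67]
start -80.5 -1
    [-34, 66, -1, 119, 71, 86, -101] [473, 255, 482] [437, 240, 67]
    [-23, 68, -15, 119, 75, 99, -105] [516, 168, 470] [437, 240, 67]
    [-57, 72, 31, 119, 58, 57, -87] [351, 435, 425] [437, 240, 67]
end -80 1
    [-59, 68, 7, 101, 48, 91, 97] [321, 441, 464] [408, 473, 58]
    [-50, 68, -7, 101, 54, 100, 90] [386, 384, 465] [408, 473, 58]
    [-38, 72, -26, 101, 60, 115, 80] [470, 298, 431] [408, 473, 58]
end -80 -1
    [-53, 68, -2, 101, 52, 97, -88] [365, 404, 467] [408, 473, 58]
    [-76, 74, 33, 101, 34, 76, -65] [192, 530, 410] [408, 473, 58]
    [-38, 72, -26, 101, 60, 115, -100] [470, 298, 431] [408, 473, 58]
    [-83, 80, 46, 101, 23, 70, -54] [127, 563, 352] [408, 473, 58]
end -45 1
    [-74, 70, 12, 127, 74, 73, 72] [199, 513, 450] [217, 373, 58]
    [-53, 70, -16, 127, 78, 101, 65] [373, 409, 443] [217, 373, 58]
end -45 -1
    [-5
[... 225 characters left out ...]
20 1
end 20 -1
end 45 1
end 45 -1
end 70 1
    [62, 85, -47, 130, -63, 33, 84] [229, -538, 295] [347, -217, 58]
    [49, 75, -29, 130, -74, 54, 96] [331, -461, 395] [347, -217, 58]
end 70 -1
    [44, 73, -22, 130, -76, 62, -81] [368, -424, 419] [347, -217, 58]
end 100 1
    [52, 84, -53, 107, -20, 58, 38] [318, -490, 306] [532, -233, 58]
    [30, 69, -17, 107, -49, 80, 71] [448, -316, 457] [532, -233, 58]
    [43, 75, -37, 107, -36, 66, 56] [379, -423, 396] [532, -233, 58]
end 100 -1
    [28, 68, -14, 107, -50, 82, -107] [456, -299, 462] [532, -233, 58]
    [39, 73, -31, 107, -41, 70, -119] [401, -392, 420] [532, -233, 58]
    [19, 67, -1, 107, -56, 91, -100] [494, -222, 473] [532, -233, 58]
```

```bash
cat > plan.py <<'E'
import sys,numpy as np; from kin import *
p=np.load('p.npy')
def plan(P0,R0,G,h,e,roll,q0,n=20,show=True,R1=None):
    R1=tool(h,e,roll) if R1 is None else R1
    P1=np.array(G)-R1.apply([0,0,159]); rv=(R1*R0.inv()).as_rotvec(degrees=True)
    print('delta m',((P1-P0)/1000).round(4),'rotvec',rv.round(2),'ang',np.linalg.norm(rv).round(1)); q=np.array(q0)
    for k in range(1,n+1):
        t=k/n; R=Ro.from_rotvec(rv*t,degrees=True)*R0; P=P0+(P1-P0)*t
        q,r=ik(P+R.apply([0,0,159]),R,p,q)
        if k%5==0: _,_,el,j6=fk(q,p,True); print(np.round(q).astype(int),el.round(),j6.round(),round(r,2))
    return P1,R1,q
E
python3 - <<'E'
from plan import *
P0=np.array([430.6,-188.4,404.7]);R0=Ro.from_euler('xyz',[180,0,19.7],degrees=True)
for r in(-1,1): plan(P0,R0,(496,-113,230),-80.5,3,r,D[1][0])
E
```

```text
delta m [ 0.0392  0.232  -0.1664] rotvec [-80.3   47.11  62.93] ang 112.4
[ 12  15 -13 115  29  61 -72] [149. -46. 812.] [470. -58. 546.] 0.0
[ -3  23 -13 119  49  72 -84] [233.  -8. 785.] [484.  67. 460.] 0.0
[-16  34 -12 121  62  85 -89] [324.  63. 731.] [471. 169. 356.] 0.0
[-27  46 -10 123  72  98 -87] [392. 155. 655.] [437. 240. 249.] 0.0
delta m [ 0.0392  0.232  -0.1664] rotvec [-49.01 -83.54 -78.3 ] ang 124.5
[  11    8   -6  125   26   29 -106] [ 77. -23. 828.] [378. -78. 545.] 0.0
[ -65   30   74  133   44    7 -157] [148. 254. 754.] [366.  45. 466.] 0.84
[ -69   58   76  131    4    7 -157] [221. 446. 557.] [412. 141. 346.] 4.58
[ -75   82   76  134  -34    7 -157] [205. 545. 323.] [381. 184. 210.] 9.22
```

>>> apply_moves --deltas '[{"x": 0.01,"y": 0.06,"z": -0.04,"ax": -20.1,"ay": 11.8,"az": 15.7,"gripper": 1},{"x": 0.01,"y": 0.06,"z": -0.04,"ax": -20.1,"ay": 11.8,"az": 15.7,"gripper": 1},{"x": 0.01,"y": 0.06,"z": -0.04,"ax": -20.1,"ay": 11.8,"az": 15.7,"gripper": 1},{"x": 0.02,"y": 0.116,"z": -0.083,"ax": -40.2,"ay": 23.6,"az": 31.5,"gripper": 1},{"x": 0.02,"y": 0.116,"z": -0.083,"ax": -40.2,"ay": 23.6,"az": 31.5,"gripper": 1},{"x": 0.02,"y": 0.116,"z": -0.083,"ax": -40.2,"ay": 23.6,"az": 31.5,"gripper": 1},{"x": 0.03,"y": 0.174,"z": -0.125,"ax": -60.2,"ay": 35.3,"az": 47.2,"gripper": 1},{"x": 0.03,"y": 0.174,"z": -0.125,"ax": -60.2,"ay": 35.3,"az": 47.2,"gripper": 1},{"x": 0.03,"y": 0.174,"z": -0.125,"ax": -60.2,"ay": 35.3,"az": 47.2,"gripper": 1},{"x": 0.0392,"y": 0.232,"z": -0.1664,"ax": -80.3,"ay": 47.1,"az": 62.9,"gripper": 1},{"x": 0.0392,"y": 0.232,"z": -0.1664,"ax": -80.3,"ay": 47.1,"az": 62.9,"gripper": 1},{"x": 0.0392,"y": 0.232,"z": -0.1664,"ax": -80.3,"ay": 47.1,"az": 62.9,"gripper": 1},{"x": 0.0392,"y": 0.232,"z": -0.1664,"ax": -80.3,"ay": 47.1,"az": 62.9,"gripper": 1},{"x": 0.0392,"y": 0.232,"z": -0.1664,"ax": -80.3,"ay": 47.1,"az": 62.9,"gripper": 1}]'

```text
clock: 3.28
ee_pos: [470.1, 42.7, 238.5]
tcp_rot: [177.4, 86.9, 96.7]
force: [-0.7, -0.0, 0.6]
gripper_width: 91.9
gripper_force: 0.0
```

```bash
cat > st.py <<'E'
from plan import *; from h import *
s=env.read_state();R=Ro.from_euler('xyz',s['tcp_rot'],degrees=True)
print('t',round(s['clock'],2),'q',s['qpos'].round(1),'tcp',s['ee_pos'].round(1),'G',(s['ee_pos']+R.apply([0,0,159])).round(1))
print('x',R.as_matrix()[:,0].round(3),'z',R.as_matrix()[:,2].round(3),'F',s['force'].round(1),'w',round(s['gripper_width'],1))
P,Rk,el,j6=fk(s['qpos'],p,True);print('fk err',(P-s['ee_pos']).round(1),'el',el.round(),'j6',j6.round())
E
python3 st.py; python3 - <<'E'
from h import *
cv2.imwrite("pics/s2.png",np.vstack([cv2.resize(env.snapshot("scene")[130:300,200:460],(800,523))]))
E
```

```text
t 3.27 q [-24.5  45.8 -12.9 120.7  67.5 101.  -80.8] tcp [470.1  42.7 238.5] G [ 495.8 -114.   230. ]
x [-0.006  0.053 -0.999] z [ 0.161 -0.985 -0.054] F [-0.7 -0.   0.6] w 91.9
fk err [0.9 1.6 6.9] el [398. 138. 655.] j6 [458. 243. 256.]
```

View pics/s2.png

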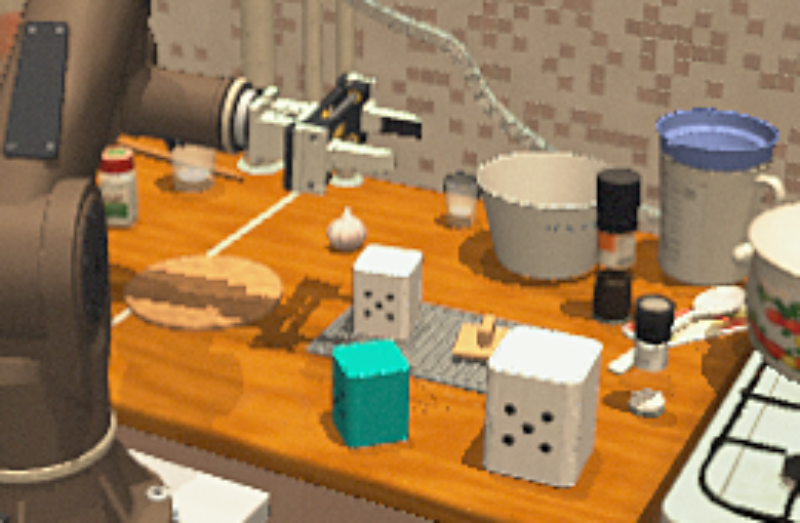

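The tool is horizontal above the jar, heading the right way. Upside-down jar at (387,290) in the crop, garlic at (346,230).

```bash
python3 - <<'E'
import numpy as np; from kin import *
D2=D+[([-24.5,45.8,-12.9,120.7,67.5,101.,-80.8],[470.1,42.7,238.5],[177.4,86.9,96.7])]
z=lambda a:Ro.from_euler('z',a,degrees=True); y=lambda a:Ro.from_euler('y',a,degrees=True)
def F(q,v):
    c,c7,d0,L1,L2,L3,a1,a2,o6,o5,o3=v
    R=z(c-q[0])*y(q[1]);P=np.array([0,0,d0])+R.apply([a1,0,L1])
    R=R*z(o3-q[2])*y(q[3]);P=P+R.apply([-a1,0,L2]);j6=P
    R=R*z(o5-q[4])*y(q[5]+o6);P=P+R.apply([a2,0,L3]);return P,R*z(c7-q[6]),j6
def f(v):
    r=[(v[5]-198)/3,(v[2]-262)/20,v[6]/20,v[7]/20,v[8],v[9]/3,v[10]/3]
    for q,P,e in D2:
        A,R,_=F(q,v);r+=list((A-P)/1);r+=list((R*Ro.from_euler('xyz',e,degrees=True).inv()).as_rotvec()*300)
    return r
s=min((least_squares(f,[-5,c7,262,568,423,198,0,0,0,0,0]) for c7 in(0,90,180)),key=lambda s:s.cost)
print(s.cost,s.x.round(2));np.set_printoptions(suppress=True);print(np.round(s.fun[7:].reshape(-1,6),1))
print([F(q,s.x)[2].round(1) for q,_,_ in D2])
E
```

```text
268.11400133941333 [-6.2000e+00  8.8180e+01  2.5725e+02  5.6760e+02  4.0028e+02  2.0239e+02
  2.3700e+00 -1.8130e+01  3.2000e-01 -3.0000e+00  2.4600e+00]
[[ -2.6   2.4  -3.2  -1.6   8.8  -4.6]
 [  6.5   9.    2.2 -10.3   4.   -2.2]
 [  1.4   1.3   1.    3.6   8.   -8.4]]
[array([ 207.4, -568.2,  603.2]), array([ 423.7, -163.7,  609.5]), array([441.9, 242.5, 271.4])]
```

>>> apply_moves --deltas '[{"x": 0,"y": 0,"z": -0.04,"ax": 0,"ay": 0,"az": 0,"gripper": 1},{"x": 0,"y": 0,"z": -0.08,"ax": 0,"ay": 0,"az": 0,"gripper": 1},{"x": 0,"y": 0,"z": -0.11,"ax": 0,"ay": 0,"az": 0,"gripper": 1},{"x": 0,"y": 0,"z": -0.13,"ax": 0,"ay": 0,"az": 0,"gripper": 1},{"x": 0,"y": 0,"z": -0.145,"ax": 0,"ay": 0,"az": 0,"gripper": 1},{"x": 0,"y": 0,"z": -0.155,"ax": 0,"ay": 0,"az": 0,"gripper": 1},{"x": 0,"y": 0,"z": -0.16,"ax": 0,"ay": 0,"az": 0,"gripper": 1},{"x": 0,"y": 0,"z": -0.165,"ax": 0,"ay": 0,"az": 0,"gripper": 1},{"x": 0,"y": 0,"z": -0.165,"ax": 0,"ay": 0,"az": 0,"gripper": 1}]'

```text
clock: 4.45
ee_pos: [469.9, 43.6, 73.4]
tcp_rot: [179.2, 87.0, 98.7]
force: [-0.5, -0.1, 0.4]
gripper_width: 91.8
gripper_force: 0.0
```

```bash
python3 st.py; python3 - <<'E'
from h import *
cv2.imwrite("pics/s3.png",cv2.resize(env.snapshot("scene")[150:290,200:400],(800,560)))
print(env.read_state()['joint_efforts'].round(1))
E
```

```text
t 4.45 q [-25.4  65.1 -11.3 116.1  69.1  96.4 -94.3] tcp [469.9  43.6  73.4] G [ 496.  -113.    65.1]
x [-0.008  0.052 -0.999] z [ 0.165 -0.985 -0.052] F [-0.5 -0.1  0.4] w 91.8
fk err [ 8.9  5.1 -0.6] el [500. 182. 494.] j6 [465. 247.  83.]
[  0.  -73.1   1.2   2.6  -0.5   6.2   0. ]
```

View pics/s3.png

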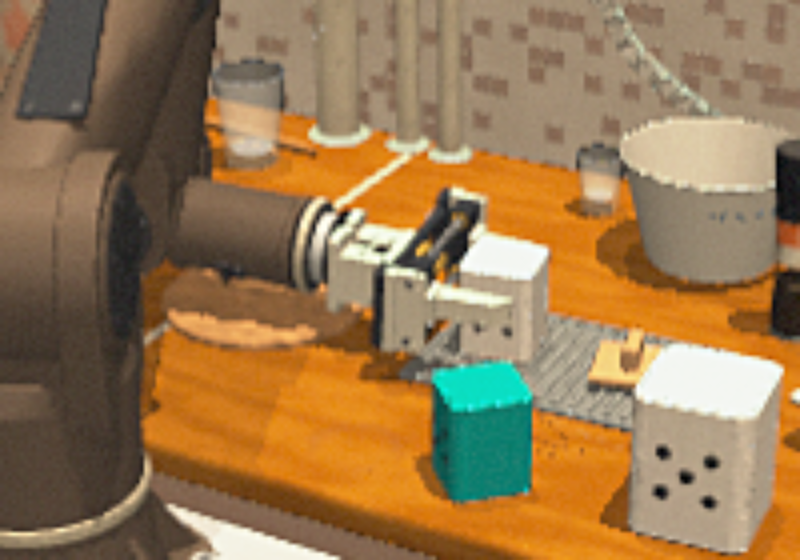

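The gripper straddles the jar from the left with no contact. Going down the last stretch.

>>> apply_moves --deltas '[{"x": 0,"y": 0,"z": -0.004,"ax": 0,"ay": 0,"az": 0,"gripper": 1},{"x": 0,"y": 0,"z": -0.008,"ax": 0,"ay": 0,"az": 0,"gripper": 1},{"x": 0,"y": 0,"z": -0.01,"ax": 0,"ay": 0,"az": 0,"gripper": 1},{"x": 0,"y": 0,"z": -0.01,"ax": 0,"ay": 0,"az": 0,"gripper": 1}]'

```text
clock: 5.0
ee_pos: [469.8, 43.5, 63.2]
tcp_rot: [179.7, 87.0, 99.2]
force: [-0.9, 0.5, 0.2]
gripper_width: 91.9
gripper_force: 0.0
```

>>> apply_moves --deltas '[{"x": 0,"y": 0,"z": -0.003,"ax": 0,"ay": 0,"az": 0,"gripper": 1},{"x": 0,"y": 0,"z": -0.006,"ax": 0,"ay": 0,"az": 0,"gripper": 1},{"x": 0,"y": 0,"z": -0.006,"ax": 0,"ay": 0,"az": 0,"gripper": 1}]'

```text
clock: 5.38
ee_pos: [469.8, 43.6, 57.1]
tcp_rot: [179.7, 87.0, 99.1]
force: [-0.3, -0.7, 0.5]
gripper_width: 91.7
gripper_force: 0.0
```

>>> apply_moves --deltas '[{"x": 0,"y": 0,"z": 0,"ax": 0,"ay": 0,"az": 0,"gripper": -0.2},{"x": 0,"y": 0,"z": 0,"ax": 0,"ay": 0,"az": 0,"gripper": -0.2},{"x": 0,"y": 0,"z": 0,"ax": 0,"ay": 0,"az": 0,"gripper": -0.2},{"x": 0,"y": 0,"z": 0,"ax": 0,"ay": 0,"az": 0,"gripper": -0.2},{"x": 0,"y": 0,"z": 0,"ax": 0,"ay": 0,"az": 0,"gripper": -0.2},{"x": 0,"y": 0,"z": 0,"ax": 0,"ay": 0,"az": 0,"gripper": -0.2}]' --squeeze 20

```text
clock: 6.12
ee_pos: [469.9, 43.6, 57.4]
tcp_rot: [179.3, 87.0, 98.8]
force: [-0.5, 0.7, 0.7]
gripper_width: 66.3
gripper_force: 20.0
```

>>> apply_moves --deltas '[{"x": 0,"y": 0,"z": 0.02,"ax": 0,"ay": 0,"az": 0,"gripper": -0.2},{"x": 0,"y": 0,"z": 0.05,"ax": 0,"ay": 0,"az": 0,"gripper": -0.2},{"x": 0,"y": 0,"z": 0.09,"ax": 0,"ay": 0,"az": 0,"gripper": -0.2},{"x": 0,"y": 0,"z": 0.12,"ax": 0,"ay": 0,"az": 0,"gripper": -0.2},{"x": 0,"y": 0,"z": 0.14,"ax": 0,"ay": 0,"az": 0,"gripper": -0.2},{"x": 0,"y": 0,"z": 0.14,"ax": -4.95,"ay": 29.55,"az": 1.56,"gripper": -0.2},{"x": 0,"y": 0,"z": 0.14,"ax": -4.95,"ay": 29.55,"az": 1.56,"gripper": -0.2},{"x": 0,"y": 0,"z": 0.14,"ax": -4.95,"ay": 29.55,"az": 1.56,"gripper": -0.2},{"x": 0,"y": 0,"z": 0.14,"ax": -9.9,"ay": 59.1,"az": 3.12,"gripper": -0.2},{"x": 0,"y": 0,"z": 0.14,"ax": -9.9,"ay": 59.1,"az": 3.12,"gripper": -0.2},{"x": 0,"y": 0,"z": 0.14,"ax": -9.9,"ay": 59.1,"az": 3.12,"gripper": -0.2},{"x": 0,"y": 0,"z": 0.14,"ax": -14.85,"ay": 88.65,"az": 4.68,"gripper": -0.2},{"x": 0,"y": 0,"z": 0.14,"ax": -14.85,"ay": 88.65,"az": 4.68,"gripper": -0.2},{"x": 0,"y": 0,"z": 0.14,"ax": -14.85,"ay": 88.65,"az": 4.68,"gripper": -0.2},{"x": 0,"y": 0,"z": 0.14,"ax": -14.85,"ay": 88.65,"az": 4.68,"gripper": -0.2}]'

```text
clock: 8.0
ee_pos: [469.8, 43.5, 197.0]
tcp_rot: [-93.0, 0.1, -170.5]
force: [-0.3, 1.2, -2.9]
gripper_width: 66.0
gripper_force: 20.0
```

```bash
python3 st.py; python3 - <<'E'
from plan import *; from h import *
s=env.read_state();R=Ro.from_euler('xyz',s['tcp_rot'],degrees=True)
for e in(2.5,0):
    R1=tool(-80.5,e,1); print((R1*R.inv()).as_rotvec(degrees=True).round(2), 'TCP off', (-R1.apply([0,0,159])).round(1))
E
```

```text
t 8.0 q [-18.6  52.  -21.  119.8  69.4 105.9   3.4] tcp [469.8  43.5 197. ] G [ 495.9 -113.1  188.7]
x [-0.986 -0.165 -0.001] z [ 0.164 -0.985 -0.053] F [-0.3  1.2 -2.9] w 66.0
fk err [9.  0.1 6.4] el [450. 105. 608.] j6 [465. 242. 214.]
[-15.23  88.65   4.35] TCP off [-26.2 156.7   6.9]
[-17.18  88.41   2.38] TCP off [-26.2 156.8  -0. ]
```

>>> apply_moves --deltas '[{"x": 0,"y": 0,"z": 0,"ax": -5.1,"ay": 29.55,"az": 1.45,"gripper": -0.2},{"x": 0,"y": 0,"z": 0,"ax": -5.1,"ay": 29.55,"az": 1.45,"gripper": -0.2},{"x": 0,"y": 0,"z": 0,"ax": -5.1,"ay": 29.55,"az": 1.45,"gripper": -0.2},{"x": 0,"y": 0,"z": 0,"ax": -10.1,"ay": 59.1,"az": 2.9,"gripper": -0.2},{"x": 0,"y": 0,"z": 0,"ax": -10.1,"ay": 59.1,"az": 2.9,"gripper": -0.2},{"x": 0,"y": 0,"z": 0,"ax": -10.1,"ay": 59.1,"az": 2.9,"gripper": -0.2},{"x": 0,"y": 0,"z": -0.001,"ax": -15.2,"ay": 88.65,"az": 4.35,"gripper": -0.2},{"x": 0,"y": 0,"z": -0.001,"ax": -15.2,"ay": 88.65,"az": 4.35,"gripper": -0.2},{"x": 0,"y": 0,"z": -0.001,"ax": -15.2,"ay": 88.65,"az": 4.35,"gripper": -0.2},{"x": 0,"y": 0,"z": -0.001,"ax": -15.2,"ay": 88.65,"az": 4.35,"gripper": -0.2}]'

```text
clock: 9.25
ee_pos: [469.8, 43.5, 196.2]
tcp_rot: [-175.7, -87.4, -84.8]
force: [0.3, 0.4, -1.4]
gripper_width: 66.1
gripper_force: 20.0
```

```bash
python3 st.py; python3 - <<'E'
from h import *
cv2.imwrite("pics/s4.png",np.hstack([cv2.resize(env.snapshot("scene")[150:280,240:370],(400,400)),cv2.resize(env.snapshot("wrist"),(400,300))[:,:].copy().repeat(1,0) if 0 else cv2.copyMakeBorder(cv2.resize(env.snapshot("wrist"),(400,300)),0,100,0,0,0)]))
E
```

```text
t 9.25 q [-14.3  53.6 -27.  119.4  70.7 111.   91.8] tcp [469.8  43.5 196.2] G [ 496.1 -113.1  189.1]
x [ 0.004 -0.045  0.999] z [ 0.166 -0.985 -0.045] F [ 0.3  0.4 -1.4] w 66.1
fk err [13.3 -2.1  6.9] el [467.  73. 594.] j6 [469. 240. 212.]
```

View pics/s4.png

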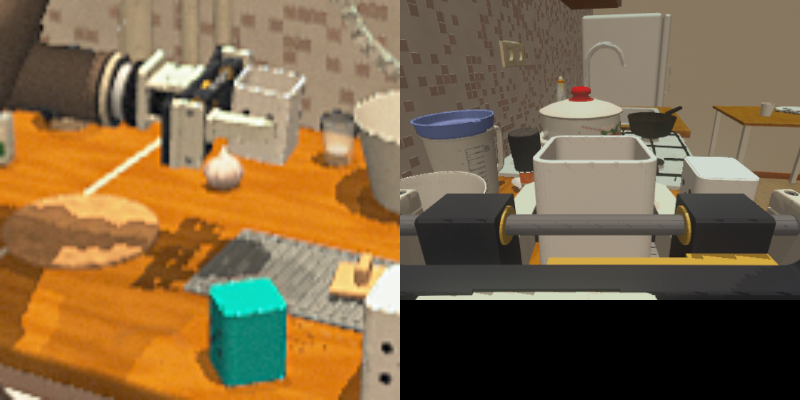

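Jar is mouth-up in the grip, standing upright in both views. Lowering it back onto the mat.

>>> apply_moves --deltas '[{"x": 0,"y": 0,"z": -0.04,"ax": 0,"ay": 0,"az": 0,"gripper": -0.2},{"x": 0,"y": 0,"z": -0.08,"ax": 0,"ay": 0,"az": 0,"gripper": -0.2},{"x": 0,"y": 0,"z": -0.105,"ax": 0,"ay": 0,"az": 0,"gripper": -0.2},{"x": 0,"y": 0,"z": -0.12,"ax": 0,"ay": 0,"az": 0,"gripper": -0.2},{"x": 0,"y": 0,"z": -0.129,"ax": 0,"ay": 0,"az": 0,"gripper": -0.2},{"x": 0,"y": 0,"z": -0.133,"ax": 0,"ay": 0,"az": 0,"gripper": -0.2},{"x": 0,"y": 0,"z": -0.133,"ax": 0,"ay": 0,"az": 0,"gripper": -0.2}]'

```text
clock: 10.22
ee_pos: [469.9, 43.6, 63.7]
tcp_rot: [-179.3, -87.5, -81.2]
force: [0.8, -0.3, -2.1]
gripper_width: 66.0
gripper_force: 20.0
```

```bash
python3 st.py
```

```text
t 10.22 q [-15.9  68.7 -23.7 114.7  73.2 108.2  82.3] tcp [469.9  43.6  63.7] G [ 496.3 -113.    56.7]
x [ 0.007 -0.044  0.999] z [ 0.166 -0.985 -0.044] F [ 0.8 -0.3 -2.1] w 66.0
fk err [19.   0.2  0.5] el [538.  99. 460.] j6 [475. 242.  73.]
```

>>> apply_moves --deltas '[{"x": 0,"y": 0,"z": -0.003,"ax": 0,"ay": 0,"az": 0,"gripper": -0.2},{"x": 0,"y": 0,"z": -0.0045,"ax": 0,"ay": 0,"az": 0,"gripper": -0.2},{"x": 0,"y": 0,"z": -0.006,"ax": 0,"ay": 0,"az": 0,"gripper": -0.2},{"x": 0,"y": 0,"z": -0.007,"ax": 0,"ay": 0,"az": 0,"gripper": -0.2},{"x": 0,"y": 0,"z": -0.008,"ax": 0,"ay": 0,"az": 0,"gripper": -0.2},{"x": 0,"y": 0,"z": -0.009,"ax": 0,"ay": 0,"az": 0,"gripper": -0.2},{"x": 0,"y": 0,"z": -0.009,"ax": 0,"ay": 0,"az": 0,"gripper": -0.2}]' --squeeze 8

```text
clock: 11.1
ee_pos: [469.8, 43.7, 55.2]
tcp_rot: [179.7, -87.6, -80.2]
force: [-2.6, 3.9, 6.7]
gripper_width: 66.1
gripper_force: 8.0
```

>>> apply_moves --deltas '[{"x": 0,"y": 0,"z": -0.001,"ax": 0,"ay": 0,"az": 0,"gripper": -0.2},{"x": 0,"y": 0,"z": -0.001,"ax": 0,"ay": 0,"az": 0,"gripper": -0.2},{"x": 0,"y": 0,"z": -0.001,"ax": 0,"ay": 0,"az": 0,"gripper": -0.2}]' --squeeze 3

```text
clock: 11.48
ee_pos: [469.9, 43.6, 53.3]
tcp_rot: [179.8, -87.5, -80.3]
force: [0.4, 1.2, 0.9]
gripper_width: 66.2
gripper_force: 3.0
```

>>> apply_moves --deltas '[{"x": 0,"y": 0,"z": -0.0005,"ax": 0,"ay": 0,"az": 0,"gripper": 0.5},{"x": 0,"y": 0,"z": -0.0005,"ax": 0,"ay": 0,"az": 0,"gripper": 0.6},{"x": 0,"y": 0,"z": 0,"ax": 0,"ay": 0,"az": 0,"gripper": 1},{"x": 0,"y": 0,"z": 0,"ax": 0,"ay": 0,"az": 0,"gripper": 1},{"x": 0,"y": 0,"z": 0,"ax": 0,"ay": 0,"az": 0,"gripper": 1}]'

```text
clock: 12.1
ee_pos: [469.8, 43.5, 53.4]
tcp_rot: [179.6, -87.5, -80.0]
force: [0.2, 0.1, -0.4]
gripper_width: 91.5
gripper_force: 0.0
```

```bash
python3 st.py; python3 - <<'E'
from plan import *; from h import *
# back-off rise then tool down
s=env.read_state();R=Ro.from_euler('xyz',s['tcp_rot'],degrees=True);P=s['ee_pos']+[0,0,140]
# targets: tool down, closing axis square to jar faces; yaw options
for yaw in(9.5,99.5,-80.5,-170.5):
    R1=Ro.from_euler('xyz',[180,0,yaw],degrees=True); print(yaw); plan(P,R,(496,-113,220),0,0,0,s['qpos'],R1=R1)
E
```

```text
t 12.1 q [-16.   69.8 -23.4 114.2  73.5 108.   81.8] tcp [469.8  43.5  53.4] G [ 496.2 -113.1   46.3]
x [ 0.008 -0.043  0.999] z [ 0.166 -0.985 -0.044] F [ 0.2  0.1 -0.4] w 91.5
fk err [19.4  0.4 -0.1] el [542. 101. 449.] j6 [475. 243.  62.]
9.5
delta m [ 0.0262 -0.1565  0.1856] rotvec [55.35 77.62 70.42] ang 118.5
[ -3  42 -37 131  88  93 111] [390. -16. 684.] [400. 174. 313.] 0.0
[ 18  28 -48 131  88  64 148] [ 254. -109.  764.] [398.  83. 422.] 0.0
[-25  18  29 133 106   7 157] [172.  62. 804.] [376. -19. 449.] 6.96
[ 18  17 -14 135 127   7 157] [162. -69. 806.] [361. -76. 440.] 16.49
99.5
delta m [ 0.0262 -0.1565  0.1856] rotvec [-20.55 122.7  130.03] ang 180.0
[ -8  44 -30 139 104  99 120] [409.  20. 667.] [352. 156. 277.] 0.0
[ -1  22 -15 142 134  50 157] [223. -18. 789.] [331.  41. 390.] 0.0
[-13  14  20 132 256   7  83] [141.  19. 816.] [368. -58. 474.] 2.94
[ -8  18  19 134 256   7 121] [177.   8. 806.] [365. -83. 445.] 15.91
-80.5
delta m [ 0.0262 -0.1565  0.1856] rotvec [ 8.627e+01  1.445e+01 -4.000e-02] ang 87.5
[ -3  42 -37 125  75  93  97] [392. -19. 683.] [446. 183. 322.] 0.0
[ 15  31 -46 122  68  75 115] [ 286. -106.  748.] [460. 101. 430.] 0.0
[ 36  26 -57 116  51  63 140] [ 195. -172.  773.] [477.  -1. 518.] 0.0
[ 54  32 -73 108  34  66 157] [ 155. -267.  745.] [ 499. -106.  574.] 0.74
-170.5
delta m [ 0.0262 -0.1565  0.1856] rotvec [ 77.63 -55.36 -70.5 ] ang 118.6
[ -5  43 -32 119  64  97  80] [404.  -2. 672.] [493. 189. 313.] 0.0
[  8  33 -36 114  53  84  79] [315. -74. 736.] [525. 105. 422.] 0.0
[ 23  25 -39 110  37  70  83] [ 222. -119.  776.] [525.  -2. 515.] 0.0
[ 40  20 -43 108  16  58  89] [ 142. -143.  797.] [ 496. -113.  578.] 0.0
```

>>> apply_moves --deltas '[{"x": 0,"y": 0,"z": 0.05,"ax": 0,"ay": 0,"az": 0,"gripper": 1},{"x": 0,"y": 0,"z": 0.1,"ax": 0,"ay": 0,"az": 0,"gripper": 1},{"x": 0,"y": 0,"z": 0.14,"ax": 0,"ay": 0,"az": 0,"gripper": 1},{"x": 0,"y": 0,"z": 0.14,"ax": 0,"ay": 0,"az": 0,"gripper": 1},{"x": 0.03,"y": -0.035,"z": 0.19,"ax": 19.4,"ay": -13.85,"az": -17.6,"gripper": 1},{"x": 0.03,"y": -0.035,"z": 0.19,"ax": 19.4,"ay": -13.85,"az": -17.6,"gripper": 1},{"x": 0.03,"y": -0.035,"z": 0.19,"ax": 19.4,"ay": -13.85,"az": -17.6,"gripper": 1},{"x": 0.058,"y": -0.07,"z": 0.245,"ax": 38.8,"ay": -27.7,"az": -35.25,"gripper": 1},{"x": 0.058,"y": -0.07,"z": 0.245,"ax": 38.8,"ay": -27.7,"az": -35.25,"gripper": 1},{"x": 0.058,"y": -0.07,"z": 0.245,"ax": 38.8,"ay": -27.7,"az": -35.25,"gripper": 1},{"x": 0.087,"y": -0.106,"z": 0.3,"ax": 58.2,"ay": -41.5,"az": -52.9,"gripper": 1},{"x": 0.087,"y": -0.106,"z": 0.3,"ax": 58.2,"ay": -41.5,"az": -52.9,"gripper": 1},{"x": 0.087,"y": -0.106,"z": 0.3,"ax": 58.2,"ay": -41.5,"az": -52.9,"gripper": 1},{"x": 0.115,"y": -0.141,"z": 0.347,"ax": 77.63,"ay": -55.36,"az": -70.5,"gripper": 1},{"x": 0.115,"y": -0.141,"z": 0.347,"ax": 77.63,"ay": -55.36,"az": -70.5,"gripper": 1},{"x": 0.115,"y": -0.141,"z": 0.347,"ax": 77.63,"ay": -55.36,"az": -70.5,"gripper": 1},{"x": 0.115,"y": -0.141,"z": 0.347,"ax": 77.63,"ay": -55.36,"az": -70.5,"gripper": 1}]'

```text
clock: 14.22
ee_pos: [584.4, -99.1, 399.3]
tcp_rot: [180.0, -0.1, -170.7]
force: [0.1, -0.4, -0.1]
gripper_width: 91.9
gripper_force: 0.0
```

```bash
python3 st.py; python3 - <<'E'
from h import *
cv2.imwrite("pics/w5.png",env.snapshot("wrist"))
E
```

```text
t 14.22 q [ 30.9  27.2 -38.4  92.8  18.1  66.5  87.6] tcp [584.4 -99.1 399.3] G [584.1 -99.1 240.3]
x [-0.987 -0.162  0.002] z [-0.002 -0.    -1.   ] F [ 0.1 -0.4 -0.1] w 91.9
fk err [ 11.1 -18.1   2.2] el [ 216. -159.  768.] j6 [ 596. -117.  601.]
```

View pics/w5.png

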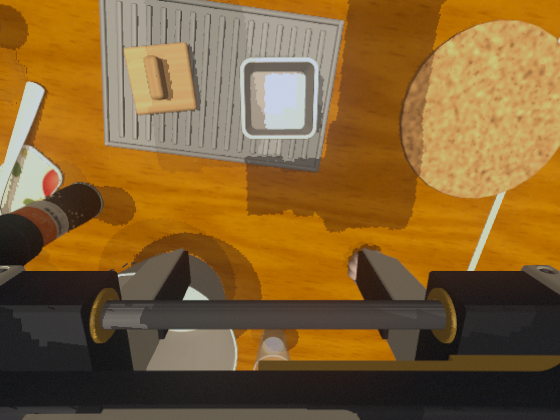

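Jar stands upright on the mat, rim (242..318, 58..138). Lid corners are about (124,46),(186,42),(196,109),(136,114). Cork mat at (490,108).

```bash
python3 - <<'E'
from h import *
w=cv2.imread("pics/w5.png")
r=ray("wrist",[[242,58],[318,58],[319,138],[243,139]],90);print('jar',r.mean(0).round(1),np.linalg.norm(r-np.roll(r,1,0),axis=1).round(1),'yaw',np.degrees(np.arctan2(*(r[0]-r[3])[1::-1])).round(1),np.degrees(np.arctan2(*(r[0]-r[1])[1::-1])).round(1))
r=ray("wrist",[[124,46],[186,42],[196,109],[136,114]],20);print('lid',r.mean(0).round(1),np.linalg.norm(r-np.roll(r,1,0),axis=1).round(1),'yaw',np.degrees(np.arctan2(*(r[0]-r[3])[1::-1])).round(1),np.degrees(np.arctan2(*(r[0]-r[1])[1::-1])).round(1))
b=ray("wrist",[[146,58],[155,56],[163,97],[154,99]],42);print('bar',b.round(1),b.mean(0).round(1))
print('cork',ray("wrist",[[401,115],[470,197]],8).round(1))
hsv=cv2.cvtColor(w,cv2.COLOR_BGR2HSV)
E
```

```text
jar [ 495.  -107.3   90. ] [65.3 62.5 64.5 67.2] yaw -171.5 -80.5
lid [ 493.8 -232.4   20. ] [65.8 63.  64.5 64.9] yaw -167.6 -77.1
bar [[ 478.  -240.    42. ]
 [ 474.8 -231.6   42. ]
 [ 510.6 -221.8   42. ]
 [ 514.  -230.5   42. ]] [ 494.4 -231.    42. ]
cork [[487.1  28.9   8. ]
 [564.7 137.1   8. ]]
```

>>> apply_moves --deltas '[{"x": -0.05,"y": -0.005,"z": -0.01,"ax": 0,"ay": 0,"az": 0,"gripper": 1},{"x": -0.089,"y": -0.009,"z": -0.02,"ax": 0,"ay": 0,"az": 0,"gripper": 1},{"x": -0.089,"y": -0.009,"z": -0.06,"ax": 0,"ay": 0,"az": 0,"gripper": 1},{"x": -0.089,"y": -0.009,"z": -0.11,"ax": 0,"ay": 0,"az": 0,"gripper": 1},{"x": -0.089,"y": -0.009,"z": -0.145,"ax": 0,"ay": 0,"az": 0,"gripper": 1},{"x": -0.089,"y": -0.009,"z": -0.168,"ax": 0,"ay": 0,"az": 0,"gripper": 1},{"x": -0.089,"y": -0.009,"z": -0.168,"ax": 0,"ay": 0,"az": 0,"gripper": 1},{"x": -0.089,"y": -0.009,"z": -0.168,"ax": 0,"ay": 0,"az": 0,"gripper": -0.2},{"x": -0.089,"y": -0.009,"z": -0.168,"ax": 0,"ay": 0,"az": 0,"gripper": -0.2},{"x": -0.089,"y": -0.009,"z": -0.168,"ax": 0,"ay": 0,"az": 0,"gripper": -0.2},{"x": -0.089,"y": -0.009,"z": -0.168,"ax": 0,"ay": 0,"az": 0,"gripper": -0.2},{"x": -0.089,"y": -0.009,"z": -0.168,"ax": 0,"ay": 0,"az": 0,"gripper": -0.2}]' --squeeze 20

```text
clock: 15.78
ee_pos: [496.1, -106.7, 233.1]
tcp_rot: [-179.9, 0.1, -170.5]
force: [0.1, -2.0, 7.1]
gripper_width: 65.9
gripper_force: 20.0
```

```bash
python3 st.py
```

```text
t 15.78 q [ 31.5  31.1 -34.3 114.8  26.   41.7  80.7] tcp [ 496.1 -106.7  233.1] G [ 496.3 -106.8   74.1]
x [-0.986 -0.165 -0.001] z [ 0.001 -0.001 -1.   ] F [ 0.1 -2.   7.1] w 65.9
fk err [ 16.7 -11.8   5. ] el [ 242. -182.  749.] j6 [ 513. -118.  437.]
```

>>> apply_moves --deltas '[{"x": 0,"y": 0,"z": 0.02,"ax": 0,"ay": 0,"az": 0,"gripper": -0.2},{"x": 0,"y": 0,"z": 0.05,"ax": 0,"ay": 0,"az": 0,"gripper": -0.2},{"x": -0.005,"y": 0.04,"z": 0.06,"ax": 0,"ay": 0,"az": 0,"gripper": -0.2},{"x": -0.01,"y": 0.09,"z": 0.06,"ax": 0,"ay": 0,"az": 0,"gripper": -0.2},{"x": -0.015,"y": 0.14,"z": 0.06,"ax": 0,"ay": 0,"az": 0,"gripper": -0.2},{"x": -0.02,"y": 0.19,"z": 0.05,"ax": 0,"ay": 0,"az": 0,"gripper": -0.2},{"x": -0.02,"y": 0.225,"z": 0.035,"ax": 0,"ay": 0,"az": 0,"gripper": -0.2},{"x": -0.02,"y": 0.225,"z": 0.02,"ax": 0,"ay": 0,"az": 0,"gripper": -0.2},{"x": -0.02,"y": 0.225,"z": 0.012,"ax": 0,"ay": 0,"az": 0,"gripper": -0.2},{"x": -0.02,"y": 0.225,"z": 0.008,"ax": 0,"ay": 0,"az": 0,"gripper": -0.2},{"x": -0.02,"y": 0.225,"z": 0.005,"ax": 0,"ay": 0,"az": 0,"gripper": -0.2},{"x": -0.02,"y": 0.225,"z": 0.005,"ax": 0,"ay": 0,"az": 0,"gripper": -0.2}]'

```text
clock: 17.27
ee_pos: [476.0, 118.0, 237.4]
tcp_rot: [-180.0, 0.0, -170.6]
force: [-0.0, -0.5, -2.0]
gripper_width: 65.9
gripper_force: 20.0
```

>>> apply_moves --deltas '[{"x": 0,"y": 0,"z": -0.001,"ax": 0,"ay": 0,"az": 0,"gripper": -0.2},{"x": 0,"y": 0,"z": -0.002,"ax": 0,"ay": 0,"az": 0,"gripper": -0.2},{"x": 0,"y": 0,"z": -0.003,"ax": 0,"ay": 0,"az": 0,"gripper": -0.2},{"x": 0,"y": 0,"z": -0.003,"ax": 0,"ay": 0,"az": 0,"gripper": -0.2}]'

```text
clock: 17.77
ee_pos: [475.8, 118.7, 235.1]
tcp_rot: [-180.0, 0.0, -170.5]
force: [-2.8, -2.2, 10.3]
gripper_width: 65.6
gripper_force: 20.0
```

>>> apply_moves --deltas '[{"x": 0,"y": 0,"z": 0.001,"ax": 0,"ay": 0,"az": 0,"gripper": 0.5},{"x": 0,"y": 0,"z": 0.001,"ax": 0,"ay": 0,"az": 0,"gripper": 1},{"x": 0,"y": 0,"z": 0.001,"ax": 0,"ay": 0,"az": 0,"gripper": 1},{"x": 0,"y": 0,"z": 0.001,"ax": 0,"ay": 0,"az": 0,"gripper": 1},{"x": 0,"y": 0,"z": 0.03,"ax": 0,"ay": 0,"az": 0,"gripper": 1},{"x": 0,"y": 0,"z": 0.07,"ax": 0,"ay": 0,"az": 0,"gripper": 1},{"x": 0.06,"y": -0.02,"z": 0.1,"ax": 0,"ay": 0,"az": 0,"gripper": 1},{"x": 0.12,"y": -0.03,"z": 0.11,"ax": 0,"ay": 0,"az": 0,"gripper": 1},{"x": 0.12,"y": -0.03,"z": 0.11,"ax": 0,"ay": 0,"az": 0,"gripper": 1}]'

```text
clock: 18.9
ee_pos: [599.5, 86.5, 344.9]
tcp_rot: [-180.0, 0.2, -170.8]
force: [-1.5, 0.3, -0.3]
gripper_width: 91.6
gripper_force: 0.0
```

```bash
python3 st.py; python3 - <<'E'
from h import *
t=cv2.imread("pics/top0.png");s=cv2.imread("pics/scene0.png");t2=env.snapshot("top");s2=env.snapshot("scene");w=env.snapshot("wrist")
def blob(im,box,nm):
    h=cv2.cvtColor(im,cv2.COLOR_BGR2HSV);x0,y0,x1,y1=box;m=cv2.inRange(h,(0,0,110),(180,105,255));k=np.zeros_like(m);k[y0:y1,x0:x1]=m[y0:y1,x0:x1]
    c=cv2.findContours(k,0,2)[0]
    c=max(c,key=cv2.contourArea);print(nm,cv2.boundingRect(c),cv2.contourArea(c),np.round(cv2.minEnclosingCircle(c),1) if 0 else cv2.minEnclosingCircle(c));return cv2.boundingRect(c)
for nm,im in(('top0',t),('top2',t2)): b=blob(im,(272,140,304,172),nm);u=(b[0]+b[2]/2,b[1]+b[3]/2);print(ray('top',[u],22).round(1))
for nm,im in(('scene0',s),('scene2',s2)): b=blob(im,(302,190,326,216),nm);print('base pt',ray('scene',[(b[0]+b[2]/2,b[1]+b[3])],0).round(1))
# rim of jar from wrist: white pixels contour
T=(672,34,0);print('proj top',proj('top',[[669,34,0],[669,34,51]]).round(1),'scene',proj('scene',[[669,34,0],[669,34,51]]).round(1))
vis=np.hstack([cv2.resize(w,(480,360)),cv2.resize(t[135:175,265:310],(320,284))[:,:] if 0 else cv2.copyMakeBorder(cv2.resize(s2[180:225,295:340],(320,320)),0,40,0,0,0)])
cv2.imwrite("pics/w6.png",w);cv2.imwrite("pics/v6.png",vis)
h=cv2.cvtColor(w,cv2.COLOR_BGR2HSV);m=cv2.inRange(h,(0,0,150),(180,60,255));m[250:]=0
for c in cv2.findContours(m,0,2)[0]:
    if cv2.contourArea(c)>300: print('w blob',cv2.boundingRect(c),cv2.contourArea(c))
E
```

```text
t 18.9 q [ 12.3  31.3 -38.   94.9  21.5  61.1  67.1] tcp [599.5  86.5 344.9] G [599.9  86.6 185.9]
x [-0.987 -0.161 -0.003] z [ 0.003  0.    -1.   ] F [-1.5  0.3 -0.3] w 91.6
fk err [ 18.4 -15.6   2.6] el [291. -93. 748.] j6 [617.  71. 547.]
top0 (279, 147, 15, 15) 146.5 ((286.40655517578125, 153.9112091064453), 7.486229419708252)
[[669.1  34.7  22. ]]
top2 (272, 140, 32, 32) 647.0 ((287.5, 155.5), 21.92041015625)
[[664.2  29.8  22. ]]
scene0 (306, 197, 13, 14) 95.0 ((312.0, 203.84616088867188), 6.846247673034668)
base pt [[663.7  31.9   0. ]]
scene2 (306, 197, 13, 14) 95.0 ((312.0, 203.84616088867188), 6.846247673034668)
base pt [[663.7  31.9   0. ]]
proj top [[286.5 156.4]
 [287.  152.1]] scene [[312.6 210.4]
 [312.6 198.4]]
w blob (297, 0, 105, 109) 10364.0
w blob (0, 0, 139, 139) 12583.5
```

>>> apply_moves --deltas '[{"x": 0.034,"y": -0.026,"z": -0.01,"ax": 0,"ay": 0,"az": 0,"gripper": 1},{"x": 0.068,"y": -0.0525,"z": -0.02,"ax": 0,"ay": 0,"az": 0,"gripper": 1},{"x": 0.068,"y": -0.0525,"z": -0.06,"ax": 0,"ay": 0,"az": 0,"gripper": 1},{"x": 0.068,"y": -0.0525,"z": -0.1,"ax": 0,"ay": 0,"az": 0,"gripper": 1},{"x": 0.068,"y": -0.0525,"z": -0.13,"ax": 0,"ay": 0,"az": 0,"gripper": 1},{"x": 0.068,"y": -0.0525,"z": -0.15,"ax": 0,"ay": 0,"az": 0,"gripper": 1},{"x": 0.068,"y": -0.0525,"z": -0.15,"ax": 0,"ay": 0,"az": 0,"gripper": 1},{"x": 0.068,"y": -0.0525,"z": -0.15,"ax": 0,"ay": 0,"az": 0,"gripper": -0.5},{"x": 0.068,"y": -0.0525,"z": -0.15,"ax": 0,"ay": 0,"az": 0,"gripper": -0.5},{"x": 0.068,"y": -0.0525,"z": -0.15,"ax": 0,"ay": 0,"az": 0,"gripper": -0.5},{"x": 0.068,"y": -0.0525,"z": -0.15,"ax": 0,"ay": 0,"az": 0,"gripper": -0.5},{"x": 0.068,"y": -0.0525,"z": -0.15,"ax": 0,"ay": 0,"az": 0,"gripper": -0.5},{"x": 0.068,"y": -0.0525,"z": -0.15,"ax": 0,"ay": 0,"az": 0,"gripper": -0.5}]' --squeeze 10

```text
clock: 20.68
ee_pos: [663.9, 36.1, 194.5]
tcp_rot: [-180.0, 0.0, -170.5]
force: [-0.4, 0.7, 2.5]
gripper_width: 47.7
gripper_force: 10.0
```

```bash
python3 st.py
```

```text
t 20.68 q [ 12.3  45.2 -32.1  93.   29.3  50.5  68.3] tcp [663.9  36.1 194.5] G [663.9  36.   35.5]
x [-0.986 -0.165 -0.   ] z [ 0. -0. -1.] F [-0.4  0.7  2.5] w 47.7
fk err [ 22.3 -22.4   0.8] el [ 397. -126.  660.] j6 [686.  14. 395.]
```

>>> apply_moves --deltas '[{"x": 0,"y": 0,"z": 0.03,"ax": 0,"ay": 0,"az": 0,"gripper": -0.5},{"x": 0,"y": 0,"z": 0.08,"ax": 0,"ay": 0,"az": 0,"gripper": -0.5},{"x": -0.02,"y": 0.02,"z": 0.13,"ax": 0,"ay": 0,"az": 0,"gripper": -0.5},{"x": -0.06,"y": 0.06,"z": 0.17,"ax": 0,"ay": 0,"az": 0,"gripper": -0.5},{"x": -0.098,"y": 0.094,"z": 0.206,"ax": 0,"ay": 0,"az": 0,"gripper": -0.5},{"x": -0.098,"y": 0.094,"z": 0.206,"ax": 0,"ay": 0,"az": 0,"gripper": -0.5},{"x": -0.098,"y": 0.094,"z": 0.206,"ax": 0,"ay": 0,"az": 0,"gripper": -0.5}]'

```text
clock: 21.55
ee_pos: [565.8, 130.0, 400.6]
tcp_rot: [-179.9, 0.0, -170.5]
force: [0.4, -0.1, -0.4]
gripper_width: 48.0
gripper_force: 10.0
```

```bash
python3 st.py; python3 - <<'E'
from h import *
w=env.snapshot("wrist");cv2.imwrite("pics/w7.png",w)
c=cv2.resize(w[0:190,170:440],(0,0),fx=2.5,fy=2.5)
cv2.imwrite("pics/c7.png",cv2.vconcat([cv2.resize(w[0:180,150:420],(675,450)),cv2.resize(w[170:420,150:420],(0,0),fx=.5,fy=.5).repeat(1,1)]) if 0 else cv2.resize(w[0:400,120:480],(666,600) if 0 else (540,600)))
E
```

```text
t 21.55 q [ 10.   26.4 -40.3  94.4  18.4  66.   64.6] tcp [565.8 130.  400.6] G [566.  129.9 241.6]
x [-0.986 -0.166 -0.001] z [ 0.001 -0.001 -1.   ] F [ 0.4 -0.1 -0.4] w 48.0
fk err [ 17.5 -12.    2.5] el [251. -69. 772.] j6 [583. 118. 602.]
```

View pics/c7.png

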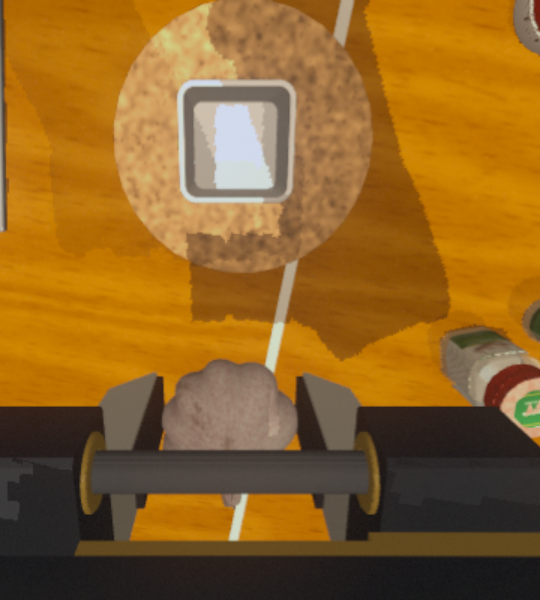

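Jar stands on the cork, rim full px ≈(239,54),(317,53),(316,135),(239,135). The garlic is centred between the pads at about (273,275), with the neck near (275,331).

```bash
python3 - <<'E'
from h import *
r=ray("wrist",[[238.7,54],[316.7,53.3],[316,134.7],[239.3,134.7]],92);print('jar',r.mean(0).round(1),np.linalg.norm(r-np.roll(r,1,0),axis=1).round(1))
e=ray("wrist",[[270,240]],228)[0];n=ray("wrist",[[274.7,331]],254)[0];G=np.array([566,129.9]);x=np.array([-.986,-.166]);y=np.array([-x[1],x[0]])
for nm,v in(('front edge',e),('neck',n)): print(nm,v.round(1),'tool x,y',((v[:2]-G)@x).round(1),((v[:2]-G)@y).round(1))
E
```

```text
jar [474.8 117.4  92. ] [64.1 63.4 64.7 67.2]
front edge [548.1 124.  228. ] tool x,y 18.6 2.8
neck [582.2 132.  254. ] tool x,y -16.4 0.6
```

>>> apply_moves --deltas '[{"x": -0.05,"y": -0.006,"z": -0.02,"ax": 0,"ay": 0,"az": 0,"gripper": -0.5},{"x": -0.095,"y": -0.0127,"z": -0.04,"ax": 0,"ay": 0,"az": 0,"gripper": -0.5},{"x": -0.095,"y": -0.0127,"z": -0.07,"ax": 0,"ay": 0,"az": 0,"gripper": -0.5},{"x": -0.095,"y": -0.0127,"z": -0.1,"ax": 0,"ay": 0,"az": 0,"gripper": -0.5},{"x": -0.095,"y": -0.0127,"z": -0.12,"ax": 0,"ay": 0,"az": 0,"gripper": -0.5},{"x": -0.095,"y": -0.0127,"z": -0.128,"ax": 0,"ay": 0,"az": 0,"gripper": -0.5},{"x": -0.095,"y": -0.0127,"z": -0.128,"ax": 0,"ay": 0,"az": 0,"gripper": -0.5},{"x": -0.095,"y": -0.0127,"z": -0.128,"ax": 0,"ay": 0,"az": 0,"gripper": -0.5}]'

```text
clock: 22.6
ee_pos: [471.3, 117.3, 272.8]
tcp_rot: [180.0, 0.0, -170.5]
force: [0.1, 0.5, -0.3]
gripper_width: 48.0
gripper_force: 10.0
```

```bash
python3 st.py
```

```text
t 22.6 q [  9.3  26.7 -38.7 115.6  23.3  45.4  56.3] tcp [471.3 117.3 272.8] G [471.4 117.3 113.8]
x [-0.986 -0.165 -0.001] z [ 0.001  0.    -1.   ] F [ 0.1  0.5 -0.3] w 48.0
fk err [19.1 -2.5  5.4] el [255. -67. 770.] j6 [490. 115. 478.]
```

Good position, no contact. Release, then rise and look.

>>> apply_moves --deltas '[{"x": 0,"y": 0,"z": 0,"ax": 0,"ay": 0,"az": 0,"gripper": 0.6},{"x": 0,"y": 0,"z": 0,"ax": 0,"ay": 0,"az": 0,"gripper": 0.8},{"x": 0,"y": 0,"z": 0,"ax": 0,"ay": 0,"az": 0,"gripper": 0.8},{"x": 0,"y": 0,"z": 0,"ax": 0,"ay": 0,"az": 0,"gripper": 0.8},{"x": 0,"y": 0,"z": 0.05,"ax": 0,"ay": 0,"az": 0,"gripper": 0.8},{"x": 0.02,"y": -0.03,"z": 0.09,"ax": 0,"ay": 0,"az": 0,"gripper": 0.8},{"x": 0.06,"y": -0.08,"z": 0.12,"ax": 0,"ay": 0,"az": 0,"gripper": 0.6},{"x": 0.11,"y": -0.12,"z": 0.128,"ax": 0,"ay": 0,"az": 0,"gripper": 0.6},{"x": 0.11,"y": -0.12,"z": 0.128,"ax": 0,"ay": 0,"az": 0,"gripper": 0.6},{"x": 0.11,"y": -0.12,"z": 0.128,"ax": 0,"ay": 0,"az": 0,"gripper": 0.6}]'

```text
clock: 23.85
ee_pos: [580.8, -2.8, 399.8]
tcp_rot: [180.0, -0.0, -170.5]
force: [-0.5, 0.9, -0.3]
gripper_width: 73.4
gripper_force: 0.0
```

```bash
python3 st.py; python3 - <<'E'
from h import *
w=env.snapshot("wrist");cv2.imwrite("pics/w8.png",w);h=cv2.cvtColor(w,cv2.COLOR_BGR2HSV)
q=proj("wrist",[[474.8,117.4,92],[474.8,117.4,60],[493.8,-232,20],[493.8,-232,42]]).round(1);print(q.tolist())
x,y=q[1].astype(int)
P=proj("wrist",[[474.8+a,117.4+b,92] for a,b in((-33,-33),(33,-33),(33,33),(-33,33))]).round();print(P.tolist())
print(h[max(y-30,0):y+31:6,max(x-30,0):x+31:12].tolist())
l=cv2.inRange(h,(10,70,120),(30,190,255))
E
```

```text
t 23.85 q [ 22.6  26.2 -39.3  94.4  17.8  65.8  78.2] tcp [580.8  -2.8 399.8] G [580.7  -2.7 240.8]
x [-0.986 -0.164  0.001] z [-0.001  0.001 -1.   ] F [-0.5  0.9 -0.3] w 73.4
fk err [ 14.1 -15.2   2.4] el [ 229. -122.  773.] j6 [595. -18. 602.]
[[431.1, 105.6], [415.2, 105.6], [65.2, 65.4], [51.1, 62.6]]
[[405.0, 57.0], [383.0, 138.0], [455.0, 151.0], [482.0, 71.0]]
[[[17, 61, 105], [17, 57, 139], [17, 53, 154], [17, 56, 137], [15, 59, 104], [16, 56, 119]], [[16, 66, 100], [17, 48, 171], [12, 6, 199], [53, 16, 213], [16, 56, 123], [16, 58, 124]], [[16, 63, 101], [16, 47, 190], [12, 70, 146], [16, 47, 180], [16, 56, 124], [14, 57, 125]], [[16, 59, 100], [17, 44, 197], [13, 70, 156], [18, 50, 205], [16, 54, 123], [17, 56, 122]], [[15, 61, 101], [17, 47, 195], [12, 73, 158], [14, 56, 205], [17, 52, 122], [17, 56, 123]], [[16, 61, 101], [16, 48, 185], [13, 68, 164], [16, 64, 176], [15, 63, 183], [17, 56, 122]], [[16, 62, 99], [14, 48, 174], [13, 85, 141], [12, 77, 142], [17, 59, 121], [17, 56, 122]], [[15, 61, 100], [14, 70, 154], [13, 86, 148], [20, 46, 204], [18, 56, 123], [16, 56, 123]], [[15, 62, 99], [12, 77, 132], [12, 76, 154], [14, 58, 197], [18, 60, 123], [16, 58, 123]], [[17, 64, 100], [13, 81, 110], [14, 85, 120], [45, 18, 199], [16, 57, 125], [16, 58, 124]], [[14, 61, 101], [16, 61, 121], [16, 63, 117], [16, 58, 123], [16, 58, 128], [15, 60, 132]]]
```

```bash
python3 - <<'E'
from h import *
w7=cv2.cvtColor(cv2.imread("pics/w7.png"),cv2.COLOR_BGR2HSV);w8=cv2.imread("pics/w8.png");h8=cv2.cvtColor(w8,cv2.COLOR_BGR2HSV)
def stat(h,box):
    x0,y0,x1,y1=box;a=h[y0:y1,x0:x1].reshape(-1,3);m=(a[:,0]>=8)&(a[:,0]<=14)&(a[:,1]>60)&(a[:,1]<110);return m.mean().round(3),np.median(a,0)
print('empty interior w7',stat(w7,(248,65,306,125)),'garlic held w7',stat(w7,(235,250,310,295)))
print('jar now w8',stat(h8,(395,78,445,135)))
m=((h8[...,0]>=8)&(h8[...,0]<=14)&(h8[...,1]>55)&(h8[...,1]<115)&(h8[...,2]>85)).astype(np.uint8)*255
k=np.zeros_like(m);k[55:155,380:485]=m[55:155,380:485];k=cv2.morphologyEx(k,cv2.MORPH_OPEN,np.ones((3,3)))
c=max(cv2.findContours(k,0,2)[0],key=cv2.contourArea);print('garlic blob',cv2.boundingRect(c),cv2.contourArea(c))
P=proj("wrist",[[474.8+a,117.4+b,13+z] for z in(20,51) for a,b in((-25,-25),(25,-25),(25,25),(-25,25))]);print(P.round().tolist())
# rim corners in w8
g=cv2.inRange(h8,(0,0,150),(180,62,255));k=np.zeros_like(g);k[45:160,375:490]=g[45:160,375:490]
for c in cv2.findContours(k,0,2)[0]:
    if cv2.contourArea(c)>60: print(cv2.boundingRect(c),cv2.contourArea(c),cv2.boxPoints(cv2.minAreaRect(c)).round().tolist())
# lid
l=cv2.inRange(h8,(12,80,150),(30,175,255));k=np.zeros_like(l);k[20:120,20:120]=l[20:120,20:120]
c=max(cv2.findContours(k,0,1)[0],key=cv2.contourArea);Q=ray("wrist",c.reshape(-1,2),20)[:,:2].astype(np.float32);print('lid',cv2.minAreaRect(Q))
E
```

```text
empty interior w7 (np.float64(0.0), array([ 17.,  38., 206.])) garlic held w7 (np.float64(0.923), array([ 12.,  73., 149.]))
jar now w8 (np.float64(0.384), array([ 16.,  58., 151.]))
garlic blob (396, 86, 28, 49) 940.5
[[387.0, 75.0], [374.0, 126.0], [420.0, 134.0], [435.0, 84.0], [399.0, 72.0], [384.0, 128.0], [434.0, 137.0], [452.0, 82.0]]
(391, 63, 86, 81) 5983.0 [[391.0, 63.0], [476.0, 63.0], [476.0, 143.0], [391.0, 143.0]]
lid ((493.63592529296875, -231.34054565429688), (65.38408660888672, 65.18317413330078), 14.392349243164062)
```

>>> apply_moves --deltas '[{"x": -0.02,"y": -0.057,"z": 0,"ax": 0,"ay": 0,"az": 4.9,"gripper": -0.1},{"x": -0.043,"y": -0.114,"z": 0,"ax": 0,"ay": 0,"az": 4.9,"gripper": -0.1},{"x": -0.065,"y": -0.17,"z": 0,"ax": 0,"ay": 0,"az": 4.9,"gripper": -0.1},{"x": -0.087,"y": -0.229,"z": -0.02,"ax": 0,"ay": 0,"az": 4.9,"gripper": -0.1},{"x": -0.087,"y": -0.229,"z": -0.07,"ax": 0,"ay": 0,"az": 4.9,"gripper": -0.1},{"x": -0.087,"y": -0.229,"z": -0.12,"ax": 0,"ay": 0,"az": 4.9,"gripper": -0.1},{"x": -0.087,"y": -0.229,"z": -0.155,"ax": 0,"ay": 0,"az": 4.9,"gripper": -0.1},{"x": -0.087,"y": -0.229,"z": -0.18,"ax": 0,"ay": 0,"az": 4.9,"gripper": -0.1},{"x": -0.087,"y": -0.229,"z": -0.18,"ax": 0,"ay": 0,"az": 4.9,"gripper": -0.1}]'

```text
clock: 25.02
ee_pos: [492.8, -229.7, 219.0]
tcp_rot: [179.8, -0.2, -165.4]
force: [-0.8, 0.6, 0.6]
gripper_width: 41.2
gripper_force: 0.0
```

```bash
python3 st.py; python3 - <<'E'
from h import *
w=env.snapshot("wrist");cv2.imwrite("pics/w9.png",w);h=cv2.cvtColor(w,cv2.COLOR_BGR2HSV)
print(proj("wrist",[[493.6,-231.5,42],[493.6,-231.5,20]]).round())
E
```

```text
t 25.02 q [ 42.7  34.7 -32.6 110.2  26.7  43.   99.2] tcp [ 492.8 -229.7  219. ] G [ 492.2 -229.3   60. ]
x [-0.968 -0.251  0.003] z [-0.004  0.002 -1.   ] F [-0.8  0.6  0.6] w 41.2
fk err [ 12.8 -18.5   4.1] el [ 223. -249.  729.] j6 [ 506. -249.  422.]
[[270. 266.]
 [271. 249.]]
```

>>> apply_moves --deltas '[{"x": 0.001,"y": -0.002,"z": -0.008,"ax": 0,"ay": 0,"az": 0,"gripper": -0.1},{"x": 0.001,"y": -0.002,"z": -0.015,"ax": 0,"ay": 0,"az": 0,"gripper": -0.1},{"x": 0.001,"y": -0.002,"z": -0.0175,"ax": 0,"ay": 0,"az": 0,"gripper": -0.1},{"x": 0.001,"y": -0.002,"z": -0.0175,"ax": 0,"ay": 0,"az": 0,"gripper": -1},{"x": 0.001,"y": -0.002,"z": -0.0175,"ax": 0,"ay": 0,"az": 0,"gripper": -1},{"x": 0.001,"y": -0.002,"z": -0.0175,"ax": 0,"ay": 0,"az": 0,"gripper": -1},{"x": 0.001,"y": -0.002,"z": -0.0175,"ax": 0,"ay": 0,"az": 0,"gripper": -1},{"x": 0.001,"y": -0.002,"z": -0.0175,"ax": 0,"ay": 0,"az": 0,"gripper": -1}]' --squeeze 15

```text
clock: 26.08
ee_pos: [494.9, -233.6, 203.0]
tcp_rot: [-180.0, 0.0, -165.6]
force: [-0.5, -0.9, 2.6]
gripper_width: 14.3
gripper_force: 15.0
```

```bash
python3 st.py
```

```text
t 26.07 q [ 42.2  36.1 -31.6 110.5  28.   41.1  98.4] tcp [ 494.9 -233.6  203. ] G [ 495.  -233.6   44. ]
x [-0.969 -0.249 -0.   ] z [ 0. -0. -1.] F [-0.5 -0.9  2.6] w 14.3
fk err [ 13.1 -18.9   3.9] el [ 233. -255.  720.] j6 [ 508. -252.  406.]
```

>>> apply_moves --deltas '[{"x": 0,"y": 0,"z": 0.02,"ax": 0,"ay": 0,"az": 0,"gripper": -1},{"x": 0,"y": 0,"z": 0.06,"ax": 0,"ay": 0,"az": 0,"gripper": -1},{"x": 0.01,"y": 0.04,"z": 0.11,"ax": 0,"ay": 0,"az": -4.9,"gripper": -1},{"x": 0.02,"y": 0.09,"z": 0.14,"ax": 0,"ay": 0,"az": -4.9,"gripper": -1},{"x": 0.035,"y": 0.14,"z": 0.17,"ax": 0,"ay": 0,"az": -4.9,"gripper": -1},{"x": 0.05,"y": 0.19,"z": 0.197,"ax": 0,"ay": 0,"az": -4.9,"gripper": -1},{"x": 0.06,"y": 0.245,"z": 0.197,"ax": 0,"ay": 0,"az": -4.9,"gripper": -1},{"x": 0.07,"y": 0.3,"z": 0.197,"ax": 0,"ay": 0,"az": -4.9,"gripper": -1},{"x": 0.073,"y": 0.34,"z": 0.197,"ax": 0,"ay": 0,"az": -4.9,"gripper": -1},{"x": 0.073,"y": 0.354,"z": 0.197,"ax": 0,"ay": 0,"az": -4.9,"gripper": -1},{"x": 0.073,"y": 0.354,"z": 0.197,"ax": 0,"ay": 0,"az": -4.9,"gripper": -1},{"x": 0.073,"y": 0.354,"z": 0.197,"ax": 0,"ay": 0,"az": -4.9,"gripper": -1}]'

```text
clock: 27.58
ee_pos: [568.1, 118.5, 399.5]
tcp_rot: [-179.9, -0.0, -170.6]
force: [-0.6, 0.2, 0.4]
gripper_width: 13.8
gripper_force: 15.0
```

```bash
python3 st.py; python3 - <<'E'
from h import *
w=env.snapshot("wrist");cv2.imwrite("pics/w10.png",w);h=cv2.cvtColor(w,cv2.COLOR_BGR2HSV)
P=proj("wrist",[[475+a,117.7+b,92] for a,b in((-33,-33),(33,-33),(33,33),(-33,33))]).round();print(P.tolist())
x0,y0=np.maximum(P.min(0)-15,0).astype(int);x1,y1=(P.max(0)+15).astype(int)
def fit(m,z,nm,lo=300):
    for c in cv2.findContours(m,0,1)[0]:
        if cv2.contourArea(c)>lo:
            Q=ray("wrist",c.reshape(-1,2),z)[:,:2].astype(np.float32);r=cv2.minAreaRect(Q);print(nm,cv2.boundingRect(c),np.round(r[0],1),np.round(r[1],1),round(r[2],1))
# cork/wood are saturated: jar = low saturation
j=np.zeros(h.shape[:2],np.uint8);j[y0:y1,x0:x1]=cv2.inRange(h,(0,0,60),(180,75,255))[y0:y1,x0:x1];fit(cv2.morphologyEx(j,cv2.MORPH_OPEN,np.ones((3,3))),92,'jar')
print(h[250:300:8,200:360:16,:].tolist()[0])
G=np.array([567.9,120.4]);print('lid plate expected px',proj("wrist",[[567.9+a,120.4+b,241-38+14] for a,b in((-33,-33),(33,-33),(33,33),(-33,33))]).round().tolist())
l=np.zeros(h.shape[:2],np.uint8);l[180:262,150:400]=cv2.inRange(h,(10,60,60),(32,200,255))[180:262,150:400];cv2.imwrite('pics/l.png',l);
for r in range(196,262,4): 
    s=h[r,273].tolist();print(r,s,end=' ')
E
```

```text
t 27.57 q [ 11.   26.4 -40.1  94.5  18.3  65.9  65.7] tcp [568.1 118.5 399.5] G [568.  118.3 240.5]
x [-0.987 -0.163  0.001] z [-0.    -0.001 -1.   ] F [-0.6  0.2  0.4] w 13.8
fk err [ 17.2 -12.2   2.5] el [250. -74. 772.] j6 [585. 107. 601.]
[[258.0, 46.0], [247.0, 129.0], [321.0, 141.0], [338.0, 60.0]]
jar (252, 53, 80, 83) [474.8 117.7] [65.1 65.5] 9.3
[[19, 248, 206], [15, 139, 134], [15, 136, 148], [16, 103, 131], [16, 137, 140], [16, 137, 140], [17, 73, 119], [15, 131, 144], [16, 137, 162], [18, 255, 184]]
lid plate expected px [[226.0, 198.0], [213.0, 305.0], [323.0, 320.0], [348.0, 218.0]]
196 [16, 223, 145] 200 [17, 225, 152] 204 [15, 138, 120] 208 [16, 136, 150] 212 [16, 138, 151] 216 [16, 136, 150] 220 [16, 137, 147] 224 [16, 138, 146] 228 [16, 135, 149] 232 [14, 137, 104] 236 [15, 138, 109] 240 [15, 138, 109] 244 [15, 139, 123] 248 [15, 133, 136] 252 [16, 132, 137] 256 [15, 136, 137] 260 [15, 135, 138]
```

```bash
python3 - <<'E'
from h import *
w=cv2.imread("pics/w10.png");h=cv2.cvtColor(w,cv2.COLOR_BGR2HSV)
m=cv2.inRange(h,(10,95,60),(22,165,255))
for r in(212,220,226):
    c=np.flatnonzero(m[r,200:350])+200;print(r,c.min(),c.max(),end=' | ')
print(h[198:212,273].tolist())
G=np.array([568,118.3]);x=np.array([-.987,-.163]);y=np.array([-x[1],x[0]])
def tl(uv,z): v=ray("wrist",[uv],z)[0][:2]-G;return (v@x).round(1),(v@y).round(1)
print('front edge bottom',tl((273,203),208.5),'top',tl((273,206),216.5))
c=np.flatnonzero(m[220,200:350])+200;print('sides',tl((c.min(),220),216.5),tl((c.max(),220),216.5))
E
```

```text
212 213 332 | 220 214 332 | 226 214 331 | [[17, 221, 151], [17, 220, 151], [17, 225, 152], [17, 223, 151], [17, 220, 147], [15, 191, 127], [15, 138, 120], [15, 136, 135], [16, 140, 144], [16, 136, 150], [16, 136, 150], [16, 137, 151], [16, 137, 151], [16, 135, 153]]
front edge bottom (np.float64(32.6), np.float64(0.4)) top (np.float64(33.4), np.float64(0.4))
sides (np.float64(25.5), np.float64(32.3)) (np.float64(25.4), np.float64(-31.4))
```

>>> apply_moves --deltas '[{"x": -0.05,"y": 0,"z": -0.02,"ax": 0,"ay": 0,"az": 0,"gripper": -1},{"x": -0.0932,"y": -0.0006,"z": -0.04,"ax": 0,"ay": 0,"az": 0,"gripper": -1},{"x": -0.0932,"y": -0.0006,"z": -0.075,"ax": 0,"ay": 0,"az": 0,"gripper": -1},{"x": -0.0932,"y": -0.0006,"z": -0.09,"ax": 0,"ay": 0,"az": 0,"gripper": -1},{"x": -0.0932,"y": -0.0006,"z": -0.09,"ax": 0,"ay": 0,"az": 0,"gripper": -1},{"x": -0.0932,"y": -0.0006,"z": -0.09,"ax": 0,"ay": 0,"az": 0,"gripper": -1},{"x": -0.0932,"y": -0.0006,"z": -0.09,"ax": 0,"ay": 0,"az": 0,"gripper": -1}]'

```text
clock: 28.5
ee_pos: [475.2, 119.9, 310.7]
tcp_rot: [180.0, 0.1, -170.5]
force: [0.2, -0.6, -0.9]
gripper_width: 13.5
gripper_force: 15.0
```

```bash
python3 st.py
```

```text
t 28.5 q [ 10.8  24.1 -40.5 112.8  20.2  50.2  59.1] tcp [475.2 119.9 310.7] G [475.5 120.  151.7]
x [-0.986 -0.165 -0.002] z [ 0.002  0.    -1.   ] F [ 0.2 -0.6 -0.9] w 13.5
fk err [18.1 -3.2  5.1] el [230. -67. 782.] j6 [493. 117. 515.]
```

>>> apply_moves --deltas '[{"x": -0.0005,"y": -0.002,"z": -0.008,"ax": 0,"ay": 0,"az": 0,"gripper": -1},{"x": -0.0005,"y": -0.002,"z": -0.014,"ax": 0,"ay": 0,"az": 0,"gripper": -1},{"x": -0.0005,"y": -0.002,"z": -0.018,"ax": 0,"ay": 0,"az": 0,"gripper": -1},{"x": -0.0005,"y": -0.002,"z": -0.018,"ax": 0,"ay": 0,"az": 0,"gripper": -1}]'

```text
clock: 29.0
ee_pos: [474.0, 117.8, 291.4]
tcp_rot: [-180.0, -0.0, -170.5]
force: [0.5, -0.7, -0.3]
gripper_width: 14.0
gripper_force: 15.0
```

>>> apply_moves --deltas '[{"x": 0,"y": 0,"z": -0.002,"ax": 0,"ay": 0,"az": 0,"gripper": -1},{"x": 0,"y": 0,"z": -0.004,"ax": 0,"ay": 0,"az": 0,"gripper": -1},{"x": 0,"y": 0,"z": -0.006,"ax": 0,"ay": 0,"az": 0,"gripper": -1},{"x": 0,"y": 0,"z": -0.006,"ax": 0,"ay": 0,"az": 0,"gripper": -1}]'

```text
clock: 29.5
ee_pos: [474.1, 117.7, 285.7]
tcp_rot: [-180.0, -0.0, -170.5]
force: [-0.3, -0.7, -1.6]
gripper_width: 13.5
gripper_force: 15.0
```

>>> apply_moves --deltas '[{"x": 0,"y": 0,"z": -0.001,"ax": 0,"ay": 0,"az": 0,"gripper": -1},{"x": 0,"y": 0,"z": -0.002,"ax": 0,"ay": 0,"az": 0,"gripper": -1},{"x": 0,"y": 0,"z": -0.003,"ax": 0,"ay": 0,"az": 0,"gripper": -1},{"x": 0,"y": 0,"z": -0.003,"ax": 0,"ay": 0,"az": 0,"gripper": -1}]'

```text
clock: 30.0
ee_pos: [474.2, 117.8, 283.0]
tcp_rot: [-180.0, 0.0, -170.5]
force: [-0.2, -0.1, 2.2]
gripper_width: 13.9
gripper_force: 15.0
```

>>> apply_moves --deltas '[{"x": 0,"y": 0,"z": -0.0005,"ax": 0,"ay": 0,"az": 0,"gripper": -1},{"x": 0,"y": 0,"z": -0.0005,"ax": 0,"ay": 0,"az": 0,"gripper": -1},{"x": 0,"y": 0,"z": -0.0005,"ax": 0,"ay": 0,"az": 0,"gripper": -0.3},{"x": 0,"y": 0,"z": -0.0005,"ax": 0,"ay": 0,"az": 0,"gripper": -0.1},{"x": 0,"y": 0,"z": 0,"ax": 0,"ay": 0,"az": 0,"gripper": -0.1},{"x": 0,"y": 0,"z": 0,"ax": 0,"ay": 0,"az": 0,"gripper": -0.1},{"x": 0,"y": 0,"z": 0.03,"ax": 0,"ay": 0,"az": 0,"gripper": -0.1},{"x": 0,"y": 0,"z": 0.07,"ax": 0,"ay": 0,"az": 0,"gripper": -0.1},{"x": 0.06,"y": 0,"z": 0.1,"ax": 0,"ay": 0,"az": 0,"gripper": -0.1},{"x": 0.094,"y": 0,"z": 0.117,"ax": 0,"ay": 0,"az": 0,"gripper": -0.1},{"x": 0.094,"y": 0,"z": 0.117,"ax": 0,"ay": 0,"az": 0,"gripper": -0.1},{"x": 0.094,"y": 0,"z": 0.117,"ax": 0,"ay": 0,"az": 0,"gripper": -0.1}]' --squeeze 5

```text
clock: 31.5
ee_pos: [567.3, 118.0, 399.1]
tcp_rot: [180.0, -0.1, -170.5]
force: [-0.1, -0.1, -0.7]
gripper_width: 41.2
gripper_force: 0.0
```

```bash
python3 st.py; python3 - <<'E'
from h import *
w=env.snapshot("wrist");cv2.imwrite("pics/w11.png",w);h=cv2.cvtColor(w,cv2.COLOR_BGR2HSV)
P=proj("wrist",[[475+a,117.7+b,100] for a,b in((-33,-33),(33,-33),(33,33),(-33,33))]);x0,y0=np.maximum(P.min(0)-12,0).astype(int);x1,y1=(P.max(0)+12).astype(int)
print(x0,y0,x1,y1,h[(y0+y1)//2,x0:x1:8].tolist())
m=np.zeros(h.shape[:2],np.uint8);m[y0:y1,x0:x1]=cv2.inRange(h,(10,70,140),(30,160,255))[y0:y1,x0:x1]
m=cv2.morphologyEx(m,cv2.MORPH_OPEN,np.ones((5,5)))
c=max(cv2.findContours(m,0,1)[0],key=cv2.contourArea);Q=ray("wrist",c.reshape(-1,2),100)[:,:2].astype(np.float32);print(cv2.boundingRect(c),cv2.minAreaRect(Q))
# scene view: jar + lid side profile
s=env.snapshot("scene");hs=cv2.cvtColor(s,cv2.COLOR_BGR2HSV);a=proj("scene",[[475,117.7,8],[475,117.7,92],[475,117.7,100],[475,117.7,122]]);print(a.round(1).tolist())
cx=int(a[0][0]);print([(r,hs[r,cx].tolist()) for r in range(int(a[3][1])-4,int(a[0][1])+6,2)])
for dx in(-8,0,8): print(dx,[r for r in range(int(a[3][1])-8,int(a[0][1])+8) if hs[r,cx+dx,1]<60])
E
```

```text
t 31.5 q [ 11.3  26.4 -40.5  94.6  18.4  65.9  65.8] tcp [567.3 118.  399.1] G [567.1 117.9 240.1]
x [-0.986 -0.166  0.002] z [-0.002 -0.    -1.   ] F [-0.1 -0.1 -0.7] w 41.2
fk err [ 17.4 -12.3   2.5] el [250. -75. 772.] j6 [585. 106. 601.]
234 34 351 156 [[16, 145, 195], [16, 145, 204], [20, 125, 213], [18, 119, 213], [22, 101, 212], [22, 102, 212], [17, 128, 174], [17, 130, 169], [16, 129, 168], [16, 133, 175], [16, 128, 175], [17, 130, 174], [16, 136, 157], [15, 154, 149], [15, 150, 168]]
(234, 34, 117, 122) ((474.9368896484375, 118.94786071777344), (93.4781494140625, 100.50257873535156), 9.500068664550781)
[[267.8, 223.6], [266.9, 202.8], [266.9, 200.8], [266.6, 195.2]]
[(191, [14, 158, 174]), (193, [15, 218, 211]), (195, [15, 135, 179]), (197, [15, 131, 128]), (199, [15, 129, 113]), (201, [14, 134, 101]), (203, [14, 142, 182]), (205, [15, 144, 181]), (207, [16, 70, 168]), (209, [15, 63, 189]), (211, [18, 65, 191]), (213, [17, 61, 193]), (215, [17, 55, 107]), (217, [18, 63, 193]), (219, [17, 60, 171]), (221, [20, 38, 60]), (223, [16, 65, 196]), (225, [17, 66, 190]), (227, [17, 67, 171])]
-8 [187, 188, 208, 212, 213, 214, 219, 220, 222, 224, 225]
0 [210, 214, 215, 221, 226]
8 [204, 205, 209, 212, 213, 215, 220, 223, 224]
```

```bash
python3 - <<'E'
from h import *
w=cv2.GaussianBlur(cv2.imread("pics/w11.png"),(3,3),0)
# plate edges: strongest gradient along lines from plate centre outward, sampled on each side
c0=np.array([475,118.]);a=np.radians(9.4);ex=np.array([np.cos(a),np.sin(a)]);ey=np.array([-ex[1],ex[0]])
lab=cv2.cvtColor(w,cv2.COLOR_BGR2LAB).astype(float)
for nm,d,t in(('+x',ex,ey),('-x',-ex,ey),('+y',ey,ex),('-y',-ey,ex)):
    out=[]
    for s in(-25,-18,-10,10,18,25):
        k=np.arange(26,41,.5);P=[[*(c0+d*u+t*s),100] for u in k];px=proj("wrist",P).astype(np.float32)
        v=np.stack([cv2.remap(lab[...,i].astype(np.float32),px[:,0].reshape(1,-1),px[:,1].reshape(1,-1),1)[0] for i in range(3)],1)
        g=np.linalg.norm(v[3:]-v[:-3],axis=1);out.append((k[np.argmax(g)+1]+.25,round(g.max())))
    print(nm,out)
E
```

```text
+x [(np.float64(29.25), 22), (np.float64(29.25), 22), (np.float64(31.75), 28), (np.float64(30.75), 43), (np.float64(28.25), 23), (np.float64(31.25), 15)]
-x [(np.float64(33.25), 20), (np.float64(34.75), 23), (np.float64(36.25), 11), (np.float64(33.25), 13), (np.float64(33.75), 15), (np.float64(33.75), 16)]
+y [(np.float64(30.25), 13), (np.float64(30.75), 15), (np.float64(37.25), 14), (np.float64(30.75), 11), (np.float64(32.25), 14), (np.float64(31.75), 17)]
-y [(np.float64(32.25), 25), (np.float64(31.75), 20), (np.float64(31.75), 16), (np.float64(32.25), 16), (np.float64(31.75), 16), (np.float64(31.75), 14)]
```

>>> apply_moves --deltas '[{"x": -0.05,"y": 0,"z": -0.02,"ax": 0,"ay": 0,"az": 0,"gripper": -1},{"x": -0.0925,"y": 0,"z": -0.04,"ax": 0,"ay": 0,"az": 0,"gripper": -1},{"x": -0.0925,"y": 0,"z": -0.075,"ax": 0,"ay": 0,"az": 0,"gripper": -1},{"x": -0.0925,"y": 0,"z": -0.09,"ax": 0,"ay": 0,"az": 0,"gripper": -1},{"x": -0.0925,"y": 0,"z": -0.094,"ax": 0,"ay": 0,"az": 0,"gripper": -1},{"x": -0.0925,"y": 0,"z": -0.094,"ax": 0,"ay": 0,"az": 0,"gripper": -1},{"x": -0.0925,"y": 0,"z": -0.094,"ax": 0,"ay": 0,"az": 0,"gripper": -1}]'

```text
clock: 32.48
ee_pos: [476.1, 118.0, 306.6]
tcp_rot: [180.0, 0.1, -170.5]
force: [0.3, -0.3, -0.5]
gripper_width: 0.8
gripper_force: 0.0
```

>>> apply_moves --deltas '[{"x": 0,"y": 0,"z": -0.002,"ax": 0,"ay": 0,"az": 0,"gripper": -1},{"x": 0,"y": 0,"z": -0.004,"ax": 0,"ay": 0,"az": 0,"gripper": -1},{"x": 0,"y": 0,"z": -0.005,"ax": 0,"ay": 0,"az": 0,"gripper": -1},{"x": 0,"y": 0,"z": -0.005,"ax": 0,"ay": 0,"az": 0,"gripper": -1}]'

```text
clock: 32.98
ee_pos: [475.6, 117.8, 300.8]
tcp_rot: [-180.0, -0.0, -170.5]
force: [-0.2, -0.2, 1.0]
gripper_width: 0.4
gripper_force: 0.0
```

>>> apply_moves --deltas '[{"x": 0,"y": 0,"z": -0.001,"ax": 0,"ay": 0,"az": 0,"gripper": -1},{"x": 0,"y": 0,"z": -0.0015,"ax": 0,"ay": 0,"az": 0,"gripper": -1},{"x": 0,"y": 0,"z": -0.0015,"ax": 0,"ay": 0,"az": 0,"gripper": -1}]'

```text
clock: 33.35
ee_pos: [475.7, 117.9, 300.3]
tcp_rot: [-180.0, 0.0, -170.5]
force: [-3.1, -2.4, 13.9]
gripper_width: 0.5
gripper_force: 6.7
```

The bar top is touched at 122 mm, which is the fully-home height. Backing off.

>>> apply_moves --deltas '[{"x": 0,"y": 0,"z": 0.02,"ax": 0,"ay": 0,"az": 0,"gripper": -1},{"x": 0,"y": 0,"z": 0.06,"ax": 0,"ay": 0,"az": 0,"gripper": -1},{"x": 0,"y": 0,"z": 0.1,"ax": 0,"ay": 0,"az": 0,"gripper": -1},{"x": 0,"y": 0,"z": 0.1,"ax": 0,"ay": 0,"az": 0,"gripper": -1},{"x": 0,"y": 0,"z": 0.1,"ax": 0,"ay": 0,"az": 0,"gripper": -1}]'

```text
clock: 33.98
ee_pos: [475.5, 117.5, 398.9]
tcp_rot: [-180.0, -0.0, -170.5]
force: [-0.1, -1.0, -0.3]
gripper_width: 0.3
gripper_force: 0.0
```

```bash
python3 -c "
from h import *
print(env.job_done())"
```

```text
the job is handed in; nothing more can be done
None
```

The jar is right way up on the cork mat with the garlic in it and the lid at fully-home height (bar top touched at about 122 mm). I handed the job in at about 34 s; it returned no verdict, and I checked the final lid and garlic by measurement only, without a last look at a picture.

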